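# Unload the clamp keys from the drain rack and send them into the bay

## Task

The clamp keys have drained. Take every one out of the drain rack - each comes up through its slot in the guard only when it is turned in line with the slot - and set it down in the tote, standing or lying as you like. When all of them are in, have the gate open and push the tote along the rollers, without lifting it, until it is fully home against the end stop of the bay, then slide the gate fully closed behind it; leave the oil bottle and the white jar standing.

Things in the scene. Friction and masses are not known exactly. Their poses are not given: they have to be found in the camera images.
- key1_mid (a point): clamp key, steel, 90 mm tall: foot 44 (x) x 14 (y) x 12 mm high; round shank d 12 mm up to 56 mm; flat tang 26 (x) x 10 mm thick (y) from there to the top, in the foot's plane, so it shows how the foot lies. 0.12 kg, foot-heavy, stands by itself. Point: on the axis, half-way up (45 mm); z from foot to tang. A half turn about z looks the same. 3 or all 4 keys are present.
- key2_mid (a point): another clamp key just like key1, same point and axes (may be absent).
- key3_mid (a point): another clamp key just like key1, same point and axes (may be absent).
- key4_mid (a point): another clamp key just like key1, same point and axes (may be absent).
- drain_rack: drain rack, fixed: base plate 170 x 170 x 4 mm, corner pillars and grey guard plate with four slots, guard underside 34 mm, top 40 mm above the bench (corner screw heads 4 mm more). Origin: centre of the underside. Keys stand on the base plate, shanks up through the slots (one key a slot at most), feet below the guard turned 45 to 90 degrees out of line, either way.
- slot_a (a point): centre of one slot, at guard-top height: rack x = -37.5, y = -37.5 mm; the other slots are at (+37.5, -37.5), (-37.5, +37.5) and (+37.5, +37.5) mm. Each is 54 mm long along the rack's x and 22 mm wide along its y. A key's foot passes up only if in line with the slot (within about 10 degrees) and near its middle; it rises 18 mm before it meets the guard.
- tote: open grey tote, loose on the rollers: outside 144 (its x) x 150 (its y) x 50 mm high, walls and floor 4 mm, empty at first, 0.45 kg. Origin: centre of the underside; the rollers carry it 38 mm above the bench, so its rim is 88 mm up. Its axes are those of the track.
- roller_track: roller track, fixed: lane between two side rails (inner faces 152 mm apart, tops 55 mm above the bench) with eleven free rollers, tops at 38 mm. Origin: on the bench, on the lane's centre line; y runs along the lane. The open end is at y = +200 mm; the tote starts at y = +45 to +105 mm and is pushed along -y into the bay.
- bay_stop (a point): middle of the face of the bay's end stop, 64 mm above the bench, at track y = -235 mm; the bay has grey cheeks and end stop, tops 90 mm above the bench. The tote is fully home when it touches this face: its origin is then at track y = -160 mm.
- gate (a joint): gate at the bay mouth: a tongue sliding crosswise from the robot's side (track -x). 0 = closed (tongue 45 mm into the lane, blocking the tote), 0.048 m = open at its stop, clear of the lane; opens towards track -x. Starts at 0 to 0.008, stays where left, moves with about 3 N. Tongue: track y = -77.5 to -61.5 mm, 59 to 73 mm above the bench; closes 7 mm behind a tote fully home.
- gate_knob (a point): centre of the gate's black round knob: upright cylinder d 24 mm, 30 mm high (92 to 122 mm above the bench) on a 12 mm stem; moves with the gate.
- oil_bottle: bystander: black oil bottle with a pointed cap, 46 mm in diameter, 155 mm high, standing on the bench left of the track; origin at the centre of its underside, z up its axis.
- pill_jar: bystander: white lidded jar, 48 mm in diameter, 85 mm high, standing on the bench left of the track; origin at the centre of its underside, z up its axis.

How it is judged (in metres and radians):
On the way, in this order (a step that is already met when the one before it is completed fails the run):
1. every key present lies or stands inside the tote, before the tote goes into the bay (x of key1_mid in the frame of tote between -0.068 and 0.068 m and y of key1_mid in the frame of tote between -0.071 and 0.071 m and z of key1_mid in the frame of tote between 0 and 0.058 m and x of key2_mid in the frame of tote between -0.068 and 0.068 m and y of key2_mid in the frame of tote between -0.071 and 0.071 m and z of key2_mid in the frame of tote between 0 and 0.058 m and x of key3_mid in the frame of tote between -0.068 and 0.068 m and y of key3_mid in the frame of tote between -0.071 and 0.071 m and z of key3_mid in the frame of tote between 0 and 0.058 m and x of key4_mid in the frame of tote between -0.068 and 0.068 m and y of key4_mid in the frame of tote between -0.071 and 0.071 m and z of key4_mid in the frame of tote between 0 and 0.058 m), for 0.3 s.
2. the tote, with the keys in it, has been pushed fully home in the bay (all of step 1 and y of tote in the frame of roller_track below -0.1535 m and z of tote in the frame of roller_track below 0.046 m and angle between tote's own z axis and vertical below 0.06 rad), for 0.3 s.
At the end, for the whole second after the job is handed in: every key present is inside the tote (its middle within the walls and less than 58 mm above the tote's underside); the tote is level on the rollers, at rest and within 6.5 mm of fully home in the bay; the gate is closed to within 5 mm (all of step 2 and value of joint gate below 0.005 m and linear speed of tote below 0.02 m/s); the robot touches nothing.
It fails at once if the tote is lifted off the rollers or tipped (z of tote in the frame of roller_track above 0.065 m or angle between tote's own z axis and vertical above 0.4 rad).
It fails at once if the oil bottle or the white jar is knocked over (angle between any of oil_bottle, pill_jar's own z axis and vertical above 0.7 rad).
Of key1, key2, key3, key4 only 3 to 4 are there at a start; the rules pass over those that are not, and their reading is None.
At some moment in a run one of tote may be knocked a few centimetres aside while the robot is not near it.
Once in a run the grip may slacken for a moment while it holds something.
It also fails if it takes over 200 s, if anything falls off the work surface, if the arm or the gripper's body presses on something with over 40 N, if the wrist force passes 120 N, or if a joint passes its speed limit or range.

## Robot

A 7-joint arm with a two-finger parallel gripper is mounted at the origin on a cart in front of the work surface, level with it; the furniture and walls round the work are solid. World frame = base frame: x ahead of the robot, y to its left, z up, the work surface at z = 0. Lengths are in mm, angles in degrees, forces in N, time in s.
With the tool pointing down it reaches from about 425 to 825 mm from the base axis. Payload 3.6 kg.
Tool frame: the origin (TCP) lies between the finger pads; the fingertips stand ctrl.finger_overhang ahead of it and the grasp point (between the pads) is the TCP (ctrl.finger_overhang is the distance from the TCP to the fingertips, in mm); z points along the fingers, y is the line along which they close (so a half turn about z gives the same grasp; the last joint's range is limited). The gripper opens to 93 mm and grips with 3 to 60 N. Pads are 15 mm wide; open, the fingers measure 128 mm over their backs; the gripper's body (75 mm by 188 mm) begins 65 mm behind the grasp point.
Start: joints at [-78.81, 35.231, -0.722, 81.555, 0.464, 63.22, -2.315], TCP at [142.96, 634.055, 237.64] pointing down, gripper open.
Joint ranges: [-178.69, 178.69], [-17.37, 117.87], [-77.05, 75.6], [15.02, 138.74], [-78.02, 258.01], [0.78, 113.62], [-162.83, 162.83]. Speed limits (degrees/s): [159.86, 159.86, 180, 180, 180, 180, 180].

## Interface

Orientations are given as a 3x3 rotation matrix whose columns are the frame's x, y, z axes.
In Python, from rig import ctrl gives the robot as it stands.
- The arm moves only by the tool play_rows, never from a script. Its argument "commands" is a list of rows, each an object with "translation": the shift along the world's x, y, z in cm, a list of three; "twist": the turn about the world's z in rad. A call has 1 to 5 rows; each row is the pose to reach, as a shift and turn from the pose commanded when the call began; what a row does not reach only later rows make up. A row lasts 1/12 s, in which the tool goes at most 41.7 mm and 7.16 degrees, less where a joint would pass 70% of its speed; a pose out of reach is approached as far as the arm can. A call with a gripper value outside its range is refused whole. "claw" is the closure, from 0 (fully open) to 1 (shut), set as the call begins (left out, the last holds). The fingers move at their own pace and stop on an object; "newtons" is the grip in N (left out, the last holds). Time passes only in rows, so rows that repeat a pose let the fingers close. It gives the time, the measured TCP pose, the force, the opening and the grip force at its end, in the units of the state.
- ctrl.sense(): the state, without advancing time (a new reading comes with each control period).
- ctrl.grab_frame(name): name is "scene" or "top" or "wrist"; returns the picture (384x512x3 uint8, blue, green, red); there is no depth.
- ctrl.calibration(name): a dict with "camera_matrix" (3x3 intrinsics, pixels), "extrinsics" (4x4, takes a point from world to camera coordinates). Camera axes: x right, y down, z forward; pixel columns grow to the right and rows downward; lengths in mm; the calibration is good to about 2 mm. A picture is of the moment at which its call begins: read the wrist's pose just before it. calibration takes no time and is no camera call; for the wrist camera it gives the pose at the moment of the call.
- ctrl.sign_off(): hands the job in; it is judged then, once.
The state is a dict: "clock": time; "joint_positions": joint angles; "qd": joint speeds; "joint_efforts": joint torques, N m; "tool_pos": TCP position; "tool_rot": TCP orientation; "wrist_force": force on the tool from outside, world axes, zero at the start; "moment": the same for the moment, N m; "opening": finger opening in mm; "grip_force": force on a finger pad.
Only numpy, scipy, OpenCV 4.12 (cv2) and the standard library are available. Lean on these libraries where they do the work, as an engineer would, in place of code of your own. Each camera call takes 0.05 s, during which the arm holds its last target. There are 200 camera calls.

## Working session

There is one attempt and no reset: what is moved stays moved. The work goes in short steps, Python scripts to look and compute and a tool call to move; the robot and the scene stay as the last step left them, time stands still between calls to the robot, and variables do not carry over. Pictures are saved under pics/ and viewed, at most 18 in all, crops included, and the job is handed in when it is done.

Besides the shell and the picture viewer there is one more tool, called after "Emit:" by a JSON object that holds its "api" and its "payload", one argument or row to a line. play_rows: Moves the arm, as the interface text tells. Its arguments: {"type":"object","properties":{"commands":{"type":"array","items":{"type":"object","properties":{"translation":{"type":"array","items":{"type":"number"}},"twist":{"type":"number"}}}},"claw":{"type":"number"},"newtons":{"type":"number"}},"required":["commands"]}

```bash
ls; mkdir -p pics
python3 - <<'E'
from rig import ctrl
import cv2,numpy as np
for n in("top","scene"):
    f=ctrl.grab_frame(n); cv2.imwrite(f"pics/{n}0.png",cv2.resize(f,(800,600),interpolation=cv2.INTER_CUBIC))
    c=ctrl.calibration(n); print(n,np.round(c["camera_matrix"],1).tolist(),np.round(c["extrinsics"],3).tolist())
s=ctrl.sense();print(s["clock"],s["tool_pos"],np.round(s["tool_rot"],3).tolist(),s["opening"],ctrl.finger_overhang)
E
```

```text
pics
top [[473.6, 0.0, 254.1], [0.0, 473.6, 195.3], [0.0, 0.0, 1.0]] [[0.027, -1.0, 0.003, -61.117], [-0.981, -0.027, -0.194, 553.081], [0.194, 0.002, -0.981, 1188.925], [0.0, 0.0, 0.0, 1.0]]
scene [[430.1, 0.0, 256.2], [0.0, 430.1, 184.2], [0.0, 0.0, 1.0]] [[0.611, -0.792, 0.005, -362.435], [-0.577, -0.45, -0.681, 351.752], [0.542, 0.413, -0.732, 849.52], [0.0, 0.0, 0.0, 1.0]]
0.1 [142.85572036 633.41222544 236.60217759] [[-0.976, 0.22, -0.0], [0.22, 0.976, -0.002], [-0.0, -0.002, -1.0]] 93.09477153244731 19.0
```

View pics/top0.png

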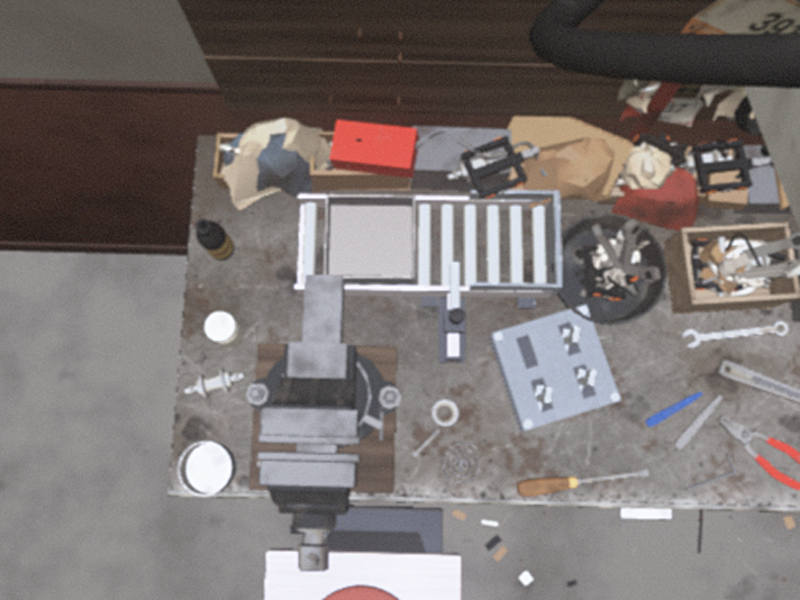

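View pics/scene0.png

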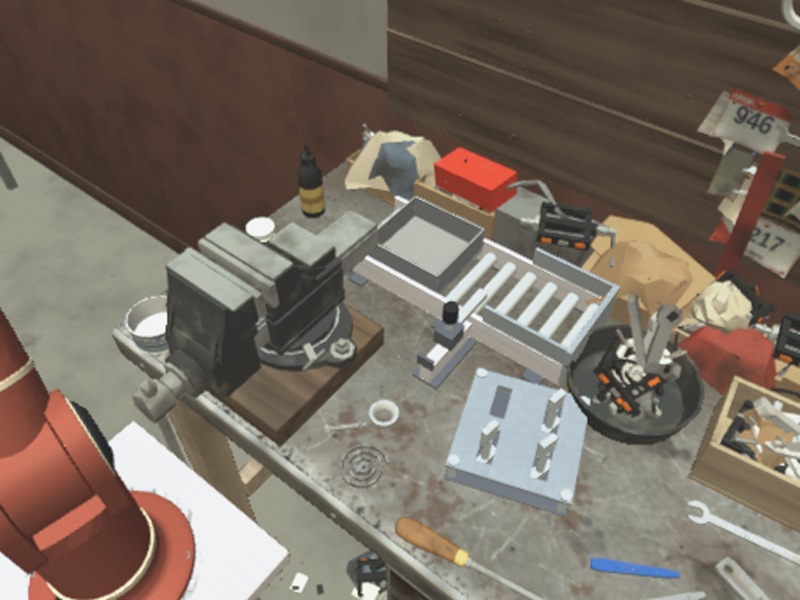

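Run:
```python
import cv2
from rig import ctrl
f=ctrl.grab_frame("top"); cv2.imwrite("pics/raw_top.png",f)
cv2.imwrite("pics/c1.png",cv2.resize(f[190:280,300:400],(800,600) if 0 else (660,594),interpolation=cv2.INTER_CUBIC))
cv2.imwrite("pics/c2.png",cv2.resize(f[115:235,185:365],(800,533),interpolation=cv2.INTER_CUBIC))
```

```text
(no output)
```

View pics/c1.png

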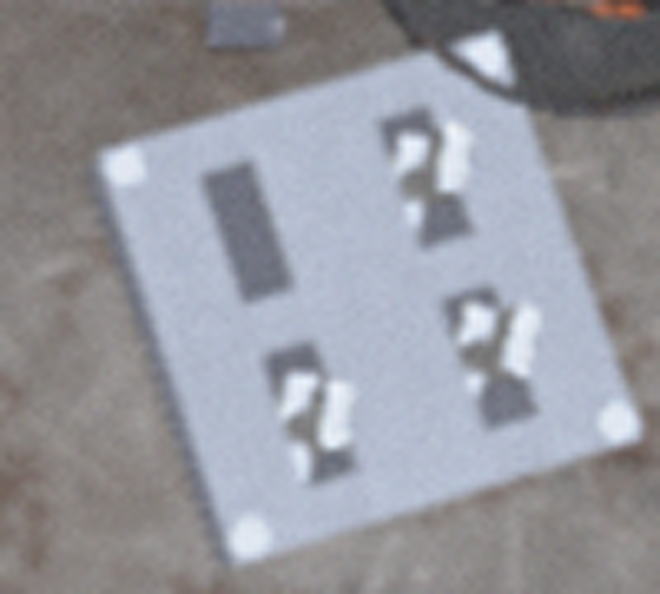

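View pics/c2.png

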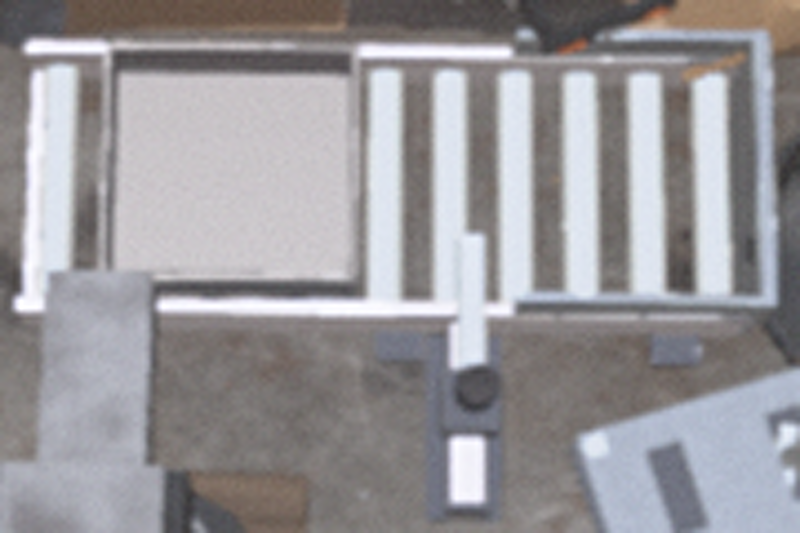

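```bash
cat > h.py <<'E'
from rig import ctrl
import numpy as np,cv2
def ray(u,v,z,c):
    K=np.array(c["camera_matrix"]);E=np.array(c["extrinsics"]);R=E[:3,:3];o=-R.T@E[:3,3]
    d=R.T@np.linalg.solve(K,[u,v,1]);return np.round((o+d*(z-o[2])/d[2])[:2],1)
def pix(p,c):
    E=np.array(c["extrinsics"]);q=np.array(c["camera_matrix"])@(E[:3,:3]@np.array(p,float)+E[:3,3]);return q[:2]/q[2]
E
python3 - <<'E'
from h import *
c=ctrl.calibration("top")
E=np.array(c["extrinsics"]);print("cam",-E[:3,:3].T@E[:3,3])
a=lambda u,v,z:ray(300+u/6.6,190+v/6.6,z,c)
b=lambda u,v,z:ray(185+u/4.444,115+v/4.444,z,c)
for n,p in dict(empty=(248,231),tr=(425,177),rl=(491,358),ll=(310,412)).items():print(n,a(*p,40))
for n,p in dict(s1=(124,165),s2=(482,55),s3=(618,420),s4=(250,538)).items():print(n,a(*p,44))
for n,p in dict(toteTL=(105,47),toteTR=(360,45),toteBR=(362,295)).items():print(n,b(*p,88))
print("knob",b(477,382,122),"knobbase", "stop",b(757,50,90),b(760,300,90))
print("tonguetip",b(474,233,73))
print("railup",b(30,47,55),b(500,52,55),"raillo",b(160,306,55),b(510,310,55))
d=ctrl.calibration("top")
print("vise bar",b(50,275,180),b(155,270,180),b(150,465,180))
print("vise big",ray(250*.64,350*.64,180,c),ray(385*.64,350*.64,180,c))
print("bottle",ray(206*.64,228*.64,155,c),"jar",ray(220*.64,327*.64,85,c),"pan c",ray(612*.64,270*.64,40,c))
E
```

```text
cam [ 313.59295747  -48.57603843 1273.76424002]
empty [ 484.  -267.2]
tr [ 507.6 -338. ]
rl [ 436.1 -362.7]
ll [ 412.9 -291. ]
s1 [ 508.5 -217.3]
s2 [ 557.  -360.8]
s3 [ 412.7 -411. ]
s4 [ 363.1 -266.4]
toteTL [731.3  78.3]
toteTR [736.7 -72.4]
toteBR [585.2 -76.9]
knob [ 529.5 -141.2] knobbase stop [ 739.5 -306.9] [ 588.1 -306.4]
tonguetip [ 627.8 -142.3]
railup [741.6 127.4] [ 746.4 -158.2] raillo [582.7  41.9] [ 586.  -165.6]
vise bar [570.4  92. ] [574.7  36.1] [469.7  34.4]
vise big [455.7 170.5] [461.2 -30.3]
bottle [650.  257.3] jar [504.3 240.8] pan c [ 629.  -413.4]
```

Emit:
{"api": "play_rows", "payload": {
  "commands": [
    {"translation": [1.6,-1.2,3],"twist": -0.05},
    {"translation": [3.2,-2.4,6],"twist": -0.1},
    {"translation": [4.8,-3.6,9],"twist": -0.15},
    {"translation": [6.4,-4.8,12],"twist": -0.2},
    {"translation": [8,-6,14],"twist": -0.24}
  ],
  "claw": 0.55
}}

```text
clock: 0.57
tool_pos: [223.9, 573.9, 380.6]
tool_rot: [[-0.894, 0.448, 0.001], [0.448, 0.894, 0.003], [0.0, 0.003, -1.0]]
wrist_force: [0.1, 0.9, 0.1]
opening: 64.5
grip_force: 0.0
```

Emit:
{"api": "play_rows", "payload": {
  "commands": [
    {"translation": [3,-2,0],"twist": -0.05},
    {"translation": [6,-4,0],"twist": -0.1},
    {"translation": [9,-6,0],"twist": -0.15},
    {"translation": [12,-7,0],"twist": -0.2},
    {"translation": [13.7,-8.3,0],"twist": -0.24}
  ]
}}

```text
clock: 0.98
tool_pos: [363.7, 488.8, 377.1]
tool_rot: [[-0.759, 0.651, 0.002], [0.651, 0.759, -0.002], [-0.002, 0.0, -1.0]]
wrist_force: [-0.0, 1.1, -1.2]
opening: 41.8
grip_force: 0.0
```

Emit:
{"api": "play_rows", "payload": {
  "commands": [
    {"translation": [2.2,-2.4,0],"twist": -0.05},
    {"translation": [4.4,-4.8,0],"twist": -0.1},
    {"translation": [6.6,-7.2,0],"twist": -0.15},
    {"translation": [8.8,-9.6,0],"twist": -0.2},
    {"translation": [11,-12,0],"twist": -0.24}
  ]
}}

```text
clock: 1.4
tool_pos: [470.6, 369.7, 377.3]
tool_rot: [[-0.587, 0.81, -0.001], [0.81, 0.587, -0.0], [0.0, -0.001, -1.0]]
wrist_force: [1.1, 0.5, -0.3]
opening: 42.1
grip_force: 0.0
```

Emit:
{"api": "play_rows", "payload": {
  "commands": [
    {"translation": [1.8,-2.8,0],"twist": -0.05},
    {"translation": [3.6,-5.6,0],"twist": -0.1},
    {"translation": [5.4,-8.4,0],"twist": -0.15},
    {"translation": [7.2,-11.2,0],"twist": -0.2},
    {"translation": [9,-14,0],"twist": -0.24}
  ]
}}

```text
clock: 1.82
tool_pos: [560.4, 229.6, 377.3]
tool_rot: [[-0.377, 0.926, -0.001], [0.926, 0.377, -0.0], [0.0, -0.001, -1.0]]
wrist_force: [1.3, -0.3, 0.6]
opening: 41.9
grip_force: 0.0
```

Emit:
{"api": "play_rows", "payload": {
  "commands": [
    {"translation": [0.8,-3.4,0],"twist": -0.05},
    {"translation": [1.6,-6.8,0],"twist": -0.1},
    {"translation": [2.4,-10.2,0],"twist": -0.15},
    {"translation": [3.2,-13.6,0],"twist": -0.2},
    {"translation": [4,-17,0],"twist": -0.24}
  ]
}}

```text
clock: 2.23
tool_pos: [599.9, 59.5, 377.3]
tool_rot: [[-0.146, 0.989, -0.001], [0.989, 0.146, 0.0], [0.0, -0.001, -1.0]]
wrist_force: [0.6, 0.7, 0.3]
opening: 41.7
grip_force: 0.0
```

Emit:
{"api": "play_rows", "payload": {
  "commands": [
    {"translation": [-0.1,-3.4,0],"twist": -0.05},
    {"translation": [-0.2,-6.8,0],"twist": -0.1},
    {"translation": [-0.3,-10.2,0],"twist": -0.15},
    {"translation": [-0.4,-13.6,0],"twist": -0.2},
    {"translation": [-0.5,-17,0],"twist": -0.24}
  ]
}}

```text
clock: 2.65
tool_pos: [594.5, -110.3, 377.3]
tool_rot: [[0.093, 0.996, -0.001], [0.996, -0.093, 0.0], [0.0, -0.001, -1.0]]
wrist_force: [0.1, 0.4, 0.3]
opening: 42.2
grip_force: 0.0
```

Emit:
{"api": "play_rows", "payload": {
  "commands": [
    {"translation": [-1.1,-3,0],"twist": -0.05},
    {"translation": [-2.2,-6,0],"twist": -0.1},
    {"translation": [-3.3,-9,0],"twist": -0.15},
    {"translation": [-4.4,-12,0],"twist": -0.2},
    {"translation": [-5.5,-15,0],"twist": -0.24}
  ]
}}

```text
clock: 3.07
tool_pos: [539.2, -260.0, 377.3]
tool_rot: [[0.327, 0.945, -0.001], [0.945, -0.327, 0.001], [0.0, -0.001, -1.0]]
wrist_force: [-0.0, 0.8, 0.3]
opening: 41.7
grip_force: 0.0
```

Emit:
{"api": "play_rows", "payload": {
  "commands": [
    {"translation": [-3,-1,-1],"twist": -0.08},
    {"translation": [-6,-2,-2],"twist": -0.16},
    {"translation": [-9,-4,-3],"twist": -0.24},
    {"translation": [-10,-4,-5],"twist": -0.24},
    {"translation": [-10,-4,-5],"twist": -0.24}
  ]
}}

```text
clock: 3.48
tool_pos: [435.0, -299.1, 325.1]
tool_rot: [[0.546, 0.838, -0.006], [0.838, -0.546, 0.004], [0.0, -0.008, -1.0]]
wrist_force: [0.6, 1.8, 0.3]
opening: 41.7
grip_force: 0.0
```

Run:
```python
from h import *
c=ctrl.calibration("wrist");f=ctrl.grab_frame("wrist");s=ctrl.sense()
cv2.imwrite("pics/w1.png",cv2.resize(f,(800,600),interpolation=cv2.INTER_CUBIC))
E=np.array(c["extrinsics"]);print("cam",-E[:3,:3].T@E[:3,3],E[:3,:3].round(3).tolist())
import pickle;pickle.dump(c,open("w1.pkl","wb"))
print(s["clock"],s["tool_pos"],np.round(s["tool_rot"],3).tolist(),s["opening"],s["joint_positions"])
```

```text
cam [ 474.00118622 -241.74908604  471.7721817 ] [[0.838, -0.546, -0.009], [-0.526, -0.811, 0.256], [-0.147, -0.209, -0.967]]
3.5333 [ 438.42112755 -298.23108973  326.50757635] [[0.542, 0.84, -0.003], [0.84, -0.542, 0.003], [0.001, -0.004, -1.0]] 41.72068977964398 [  7.07605418  22.90462741  36.88298598  93.82697761 -14.58990376
  68.39857036  14.43552634]
```

View pics/w1.png

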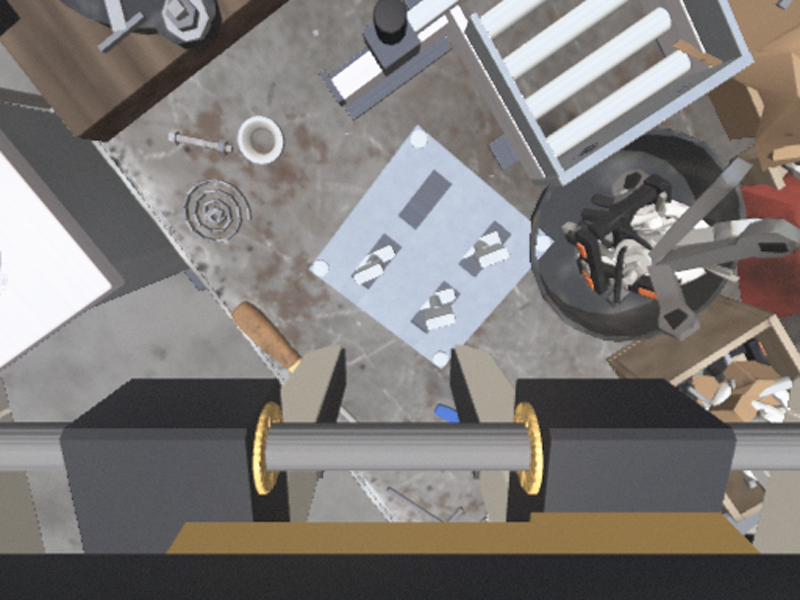

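Run:
```python
import cv2
f=cv2.imread("pics/w1.png")
cv2.imwrite("pics/w1c.png",cv2.resize(f[165:345,330:530],(660,594),interpolation=cv2.INTER_CUBIC))
```

```text
(no output)
```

View pics/w1c.png

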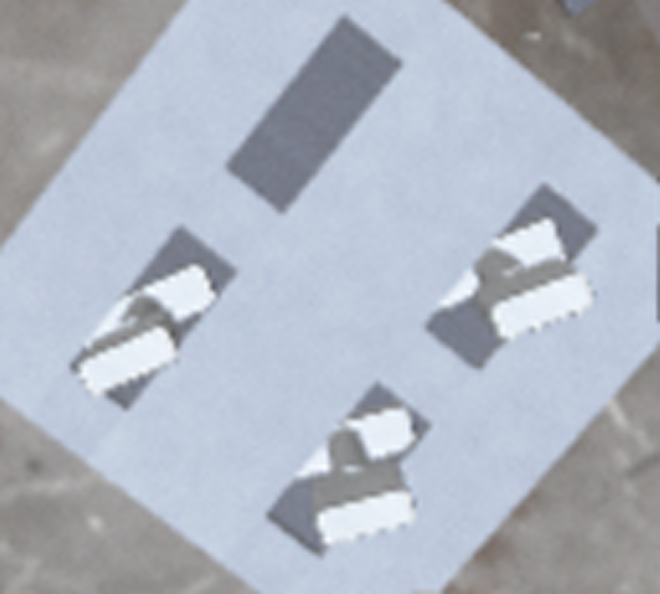

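Run:
```python
from h import *
import pickle;c=pickle.load(open("w1.pkl","rb"))
a=lambda u,v,z:ray((330+u/3.3)*.64,(165+v/3.3)*.64,z,c)
for n,q in dict(ll=[(78,368),(168,328),(178,358),(98,395)],rl=[(318,515),(408,488),(414,518),(325,545)],tr=[(488,305),(585,262),(595,298),(505,340)]).items():
    P=np.array([a(*p,94) for p in q]);d=P[1]-P[0]+P[2]-P[3];w=P[3]-P[0]+P[2]-P[1]
    print(n,P.mean(0),"long",np.hypot(*d)/2,np.degrees(np.arctan2(d[1],d[0])),"short",np.hypot(*w)/2)
for q in[[(345,15),(400,65),(282,212),(227,165)],[(545,183),(598,230),(480,370),(427,325)],[(380,383),(430,425),(320,556),(266,515)],[(182,227),(235,270),(127,408),(72,367)]]:
    P=np.array([a(*p,40) for p in q]);d=P[0]-P[3]+P[1]-P[2];print("slot",P.mean(0),np.hypot(*d)/2,np.degrees(np.arctan2(d[1],d[0])))
print("gate knob",ray(391*.64,20*.64,122,c))
```

```text
ll [ 409.325 -290.875] long 24.62204296966439 -8.52501244403579 short 8.503234678638467
rl [ 438.85 -360.3 ] long 24.987396823198665 -15.315451196918533 short 8.637708029332803
tr [ 507.65 -335.65] long 25.95091520544123 -7.973983450297669 short 10.044899203078161
slot [ 484.175 -266.675] 53.031547214841815 18.29828651914845
slot [ 508.275 -338.05 ] 52.79595154933756 18.89824691526381
slot [ 437.    -361.875] 53.20538036702682 18.349813997741794
slot [ 413.2   -290.725] 53.07911547868898 18.622691247402862
gate knob [ 527.7 -145.8]
```

Emit:
{"api": "play_rows", "payload": {
  "commands": [
    {"translation": [-1,0,-2],"twist": -0.12},
    {"translation": [-2,0.4,-4],"twist": -0.24},
    {"translation": [-3.05,0.8,-6],"twist": -0.36},
    {"translation": [-3.05,0.8,-8],"twist": -0.48},
    {"translation": [-3.05,0.8,-10],"twist": -0.6}
  ]
}}

```text
clock: 3.95
tool_pos: [412.0, -290.0, 227.7]
tool_rot: [[0.922, 0.388, 0.003], [0.388, -0.922, -0.0], [0.003, 0.001, -1.0]]
wrist_force: [0.7, -0.5, -0.2]
opening: 41.9
grip_force: 0.0
```

Emit:
{"api": "play_rows", "payload": {
  "commands": [
    {"translation": [0,0,-2],"twist": -0.12},
    {"translation": [0,0,-4],"twist": -0.24},
    {"translation": [0,0,-6],"twist": -0.36},
    {"translation": [0,0,-8],"twist": -0.48},
    {"translation": [0,0,-9],"twist": -0.548}
  ]
}}

```text
clock: 4.37
tool_pos: [412.0, -289.1, 135.6]
tool_rot: [[0.989, -0.147, -0.001], [-0.147, -0.989, 0.002], [-0.001, -0.002, -1.0]]
wrist_force: [0.1, -0.1, 0.4]
opening: 41.9
grip_force: 0.0
```

Emit:
{"api": "play_rows", "payload": {
  "commands": [
    {"translation": [0,0,0]},
    {"translation": [0,0,-1.4]},
    {"translation": [0,0,-2.8]},
    {"translation": [0,0,-4.2]},
    {"translation": [0,0,-5.5]}
  ]
}}

```text
invalid input
```

Emit:
{"api": "play_rows", "payload": {
  "commands": [
    {"translation": [0,0,0]},
    {"translation": [0,0,0]},
    {"translation": [0,0,0]},
    {"translation": [0,0,0]},
    {"translation": [0,0,0]}
  ],
  "claw": 1,
  "newtons": 35
}}

```text
invalid input
```

Emit:
{"api": "play_rows", "payload": {
  "commands": [
    {"translation": [0,0,0.2]},
    {"translation": [0,0,0.4]},
    {"translation": [0,0,0.6]},
    {"translation": [0,0,0.8]},
    {"translation": [0,0,0.8]}
  ]
}}

```text
invalid input
```

Emit:
{"api": "play_rows", "payload": {
  "commands": [
    {"translation": [0,0,0],"twist": 0},
    {"translation": [0,0,0],"twist": 0}
  ]
}}

```text
clock: 4.53
tool_pos: [411.6, -290.4, 137.5]
tool_rot: [[0.99, -0.142, 0.0], [-0.142, -0.99, 0.0], [0.0, -0.0, -1.0]]
wrist_force: [0.3, -0.0, 1.3]
opening: 41.6
grip_force: 0.0
```

Run:
```python
from h import *
c=ctrl.calibration("wrist");f=ctrl.grab_frame("wrist");s=ctrl.sense()
cv2.imwrite("pics/w2.png",f)
import pickle;pickle.dump(c,open("w2.pkl","wb"))
print(s["clock"],s["tool_pos"],np.round(s["tool_rot"],3).tolist())
R=np.array(s["tool_rot"]);print(pix(s["tool_pos"]+19*R[:,2],c),pix([409.3,-290.9,94],c))
```

```text
4.5833 [ 411.45191194 -290.91770226  138.18590157] [[0.99, -0.143, 0.002], [-0.143, -0.99, -0.001], [0.002, 0.0, -1.0]]
[253.12226176 234.07541125] [253.70441653 222.82459548]
```

View pics/w2.png

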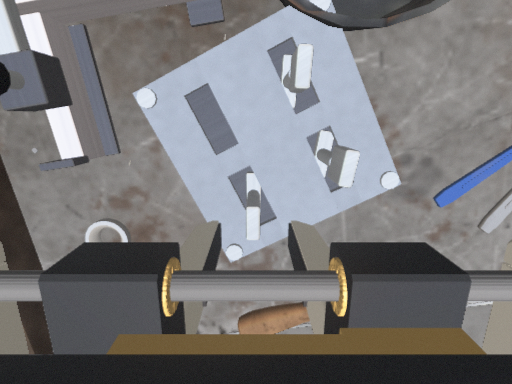

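Emit:
{"api": "play_rows", "payload": {
  "commands": [
    {"translation": [0,0,-1.2],"twist": 0},
    {"translation": [0,0,-2.4],"twist": 0},
    {"translation": [0,0,-3.6],"twist": 0},
    {"translation": [0,0,-4.8],"twist": 0},
    {"translation": [0,0,-5.5],"twist": 0}
  ]
}}

```text
clock: 5.0
tool_pos: [410.8, -291.0, 82.9]
tool_rot: [[0.989, -0.145, 0.002], [-0.145, -0.989, -0.0], [0.002, -0.0, -1.0]]
wrist_force: [-1.2, -0.6, -0.5]
opening: 42.0
grip_force: 0.0
```

Emit:
{"api": "play_rows", "payload": {
  "commands": [
    {"translation": [0,0,0],"twist": 0},
    {"translation": [0,0,0],"twist": 0},
    {"translation": [0,0,0],"twist": 0},
    {"translation": [0,0,0],"twist": 0},
    {"translation": [0,0,0],"twist": 0}
  ],
  "claw": 1,
  "newtons": 35
}}

```text
clock: 5.42
tool_pos: [409.8, -291.2, 83.3]
tool_rot: [[0.989, -0.147, 0.001], [-0.147, -0.989, -0.001], [0.001, 0.0, -1.0]]
wrist_force: [-1.1, 0.5, 0.5]
opening: 12.8
grip_force: 0.1
```

Emit:
{"api": "play_rows", "payload": {
  "commands": [
    {"translation": [0,0,0],"twist": 0},
    {"translation": [0,0,0.3],"twist": 0},
    {"translation": [0,0,0.6],"twist": 0},
    {"translation": [0,0,0.8],"twist": 0},
    {"translation": [0,0,0.8],"twist": 0}
  ]
}}

```text
clock: 5.83
tool_pos: [409.6, -291.2, 91.1]
tool_rot: [[0.989, -0.148, 0.001], [-0.148, -0.989, -0.001], [0.001, 0.0, -1.0]]
wrist_force: [-0.2, -0.9, -1.2]
opening: 10.0
grip_force: 35.0
```

Emit:
{"api": "play_rows", "payload": {
  "commands": [
    {"translation": [0.1,0,0],"twist": 0.12},
    {"translation": [0.2,0,0],"twist": 0.24},
    {"translation": [0.3,0,0],"twist": 0.36},
    {"translation": [0.36,0,0],"twist": 0.471},
    {"translation": [0.36,0.0,0],"twist": 0.471}
  ]
}}

```text
clock: 6.25
tool_pos: [413.1, -291.0, 90.8]
tool_rot: [[0.948, 0.319, 0.001], [0.319, -0.948, 0.0], [0.001, -0.0, -1.0]]
wrist_force: [-0.6, 0.4, -0.7]
opening: 10.2
grip_force: 35.0
```

Emit:
{"api": "play_rows", "payload": {
  "commands": [
    {"translation": [0,0,0.8],"twist": 0},
    {"translation": [0,0,1.6],"twist": 0},
    {"translation": [0,0,2.4],"twist": 0},
    {"translation": [0,0,3.2],"twist": 0},
    {"translation": [0,0,4],"twist": 0}
  ]
}}

```text
clock: 6.67
tool_pos: [413.2, -291.0, 131.8]
tool_rot: [[0.949, 0.317, 0.001], [0.317, -0.949, -0.0], [0.0, 0.001, -1.0]]
wrist_force: [0.4, -0.2, -0.7]
opening: 9.7
grip_force: 35.0
```

Emit:
{"api": "play_rows", "payload": {
  "commands": [
    {"translation": [0,0,2.5],"twist": 0},
    {"translation": [0,0,5],"twist": 0},
    {"translation": [0,0,7.5],"twist": 0},
    {"translation": [0,0,10],"twist": 0},
    {"translation": [0,0,10],"twist": 0}
  ]
}}

```text
clock: 7.08
tool_pos: [414.7, -293.4, 235.7]
tool_rot: [[0.949, 0.316, 0.008], [0.316, -0.949, -0.006], [0.006, 0.008, -1.0]]
wrist_force: [1.2, -0.6, -0.7]
opening: 10.2
grip_force: 35.0
```

```bash
cat >> h.py <<'E'
def tote():
    # tote interior (light, warm grey) seen from the top camera at floor height z=42
    f=ctrl.grab_frame("top");c=ctrl.calibration("top")
    r=f[150,190:345].astype(int); 
    r0=cv2.imread("pics/raw_top.png")[150,190:345].astype(int)
    best=min(range(-80,60),key=lambda k:np.abs(r[max(0,25+k):83+k]-r0[25+max(0,-25-k):83][:len(r[max(0,25+k):83+k])]).mean() if 83+k<155 and 25+k>=0 else 1e9)
    d=np.abs(f.astype(int)-cv2.imread("pics/raw_top.png")).max(2)[120:185,190:345]
    print("tote shift px",best,"changed px",(d>40).sum())
E
python3 -c "
from h import *
tote();s=ctrl.sense();print(s['clock'],s['tool_pos'],s['opening'],s['grip_force'])"
```

```text
tote shift px 0 changed px 0
7.1333 [ 414.01403732 -292.1435291   233.42978053] 9.981034505887376 34.99972343444824
```

Emit:
{"api": "play_rows", "payload": {
  "commands": [
    {"translation": [2.7,2.7,0],"twist": 0},
    {"translation": [5.5,5.4,0],"twist": -0.08},
    {"translation": [8.2,8.1,0],"twist": -0.16},
    {"translation": [11,10.8,0],"twist": -0.24},
    {"translation": [13.75,13.55,0],"twist": -0.32}
  ]
}}

```text
clock: 7.55
tool_pos: [551.0, -153.3, 229.5]
tool_rot: [[1.0, -0.002, -0.002], [-0.002, -1.0, 0.001], [-0.002, -0.001, -1.0]]
wrist_force: [0.4, -1.1, -1.7]
opening: 9.6
grip_force: 35.0
```

Emit:
{"api": "play_rows", "payload": {
  "commands": [
    {"translation": [2.7,2.7,0],"twist": 0},
    {"translation": [5.5,5.4,0],"twist": 0},
    {"translation": [8.2,8.1,0],"twist": 0},
    {"translation": [11,10.8,0],"twist": 0},
    {"translation": [13.75,13.55,0],"twist": 0}
  ]
}}

```text
clock: 7.97
tool_pos: [688.3, -17.9, 228.8]
tool_rot: [[1.0, 0.003, -0.003], [0.003, -1.0, 0.001], [-0.003, -0.001, -1.0]]
wrist_force: [1.4, -0.3, -0.4]
opening: 9.9
grip_force: 35.0
```

Emit:
{"api": "play_rows", "payload": {
  "commands": [
    {"translation": [0,0,0],"twist": 0},
    {"translation": [0,0,-2.5],"twist": 0},
    {"translation": [0,0,-5],"twist": 0},
    {"translation": [0,0,-7],"twist": 0},
    {"translation": [0,0,-8.5],"twist": 0}
  ]
}}

```text
clock: 8.38
tool_pos: [685.9, -19.3, 141.6]
tool_rot: [[1.0, 0.002, -0.006], [0.002, -1.0, 0.001], [-0.006, -0.001, -1.0]]
wrist_force: [0.2, 0.7, -1.4]
opening: 9.8
grip_force: 35.0
```

Emit:
{"api": "play_rows", "payload": {
  "commands": [
    {"translation": [0,0,-0.6],"twist": 0},
    {"translation": [0,0,-1.2],"twist": 0},
    {"translation": [0,0,-1.8],"twist": 0},
    {"translation": [0,0,-2.3],"twist": 0},
    {"translation": [0,0,-2.3],"twist": 0}
  ]
}}

```text
clock: 8.8
tool_pos: [687.7, -19.8, 122.1]
tool_rot: [[1.0, 0.003, -0.001], [0.003, -1.0, 0.0], [-0.001, -0.0, -1.0]]
wrist_force: [-0.5, -0.3, -1.9]
opening: 9.8
grip_force: 35.0
```

Emit:
{"api": "play_rows", "payload": {
  "commands": [
    {"translation": [0,0,-0.1],"twist": 0},
    {"translation": [0,0,-0.2],"twist": 0},
    {"translation": [0,0,-0.2],"twist": 0}
  ]
}}

```text
clock: 9.05
tool_pos: [688.4, -20.0, 121.2]
tool_rot: [[1.0, 0.003, 0.001], [0.003, -1.0, -0.0], [0.001, 0.0, -1.0]]
wrist_force: [-0.3, -0.3, -1.3]
opening: 9.5
grip_force: 35.0
```

Emit:
{"api": "play_rows", "payload": {
  "commands": [
    {"translation": [0,0,0],"twist": 0},
    {"translation": [0,0,0],"twist": 0},
    {"translation": [0,0,0],"twist": 0},
    {"translation": [0,0,0],"twist": 0},
    {"translation": [0,0,0],"twist": 0}
  ],
  "claw": 0.68
}}

```text
clock: 9.47
tool_pos: [688.2, -20.0, 120.9]
tool_rot: [[1.0, 0.003, 0.0], [0.003, -1.0, -0.0], [0.0, 0.0, -1.0]]
wrist_force: [-0.6, -0.2, 0.9]
opening: 29.8
grip_force: 0.0
```

Emit:
{"api": "play_rows", "payload": {
  "commands": [
    {"translation": [0,0,1],"twist": 0},
    {"translation": [0,0,3],"twist": 0},
    {"translation": [0,0,6],"twist": 0},
    {"translation": [0,0,9],"twist": 0},
    {"translation": [0,0,11],"twist": 0}
  ]
}}

```text
clock: 9.88
tool_pos: [689.0, -20.7, 234.8]
tool_rot: [[1.0, 0.003, 0.004], [0.003, -1.0, -0.001], [0.004, 0.001, -1.0]]
wrist_force: [0.9, -0.1, 0.1]
opening: 29.6
grip_force: 0.0
```

Run:
```python
from h import *
c=ctrl.calibration("wrist");f=ctrl.grab_frame("wrist");s=ctrl.sense()
cv2.imwrite("pics/w3.png",f)
import pickle;pickle.dump(c,open("w3.pkl","wb"))
print(s["clock"],s["tool_pos"],s["opening"],s["joint_positions"])
```

```text
9.9333 [690.71029088 -21.55528316 238.83827198] 29.970339946466808 [-22.72077667  45.6505734   47.65479172  75.17096043 -33.64342036
  72.68775928 -64.27320956]
```

View pics/w3.png

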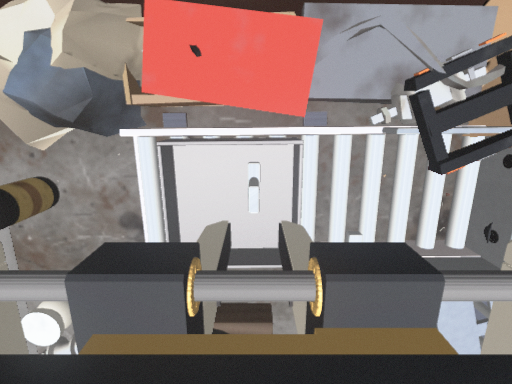

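Emit:
{"api": "play_rows", "payload": {
  "commands": [
    {"translation": [-1.7,-2.3,0],"twist": 0},
    {"translation": [-4,-5.5,0],"twist": 0},
    {"translation": [-6.5,-8.9,0],"twist": 0},
    {"translation": [-9,-12.3,0],"twist": 0},
    {"translation": [-11.5,-15.7,0],"twist": 0}
  ],
  "claw": 0.6
}}

```text
clock: 10.35
tool_pos: [572.7, -176.9, 231.2]
tool_rot: [[1.0, 0.003, 0.001], [0.003, -1.0, -0.0], [0.001, 0.0, -1.0]]
wrist_force: [0.4, -1.3, -1.4]
opening: 36.8
grip_force: 0.0
```

Emit:
{"api": "play_rows", "payload": {
  "commands": [
    {"translation": [-2.4,-3.3,0],"twist": -0.05},
    {"translation": [-4.8,-6.6,0],"twist": -0.1},
    {"translation": [-7.2,-9.9,0],"twist": -0.15},
    {"translation": [-9.6,-13.2,0],"twist": -0.2},
    {"translation": [-12,-16.5,0],"twist": -0.267}
  ]
}}

```text
clock: 10.77
tool_pos: [452.7, -342.0, 231.3]
tool_rot: [[0.965, -0.264, 0.001], [-0.264, -0.965, -0.0], [0.001, -0.0, -1.0]]
wrist_force: [0.3, -0.8, -0.6]
opening: 37.1
grip_force: 0.0
```

Emit:
{"api": "play_rows", "payload": {
  "commands": [
    {"translation": [-1.43,-1.84,-2],"twist": 0},
    {"translation": [-1.43,-1.84,-4],"twist": 0},
    {"translation": [-1.43,-1.84,-6],"twist": 0},
    {"translation": [-1.43,-1.84,-8],"twist": 0},
    {"translation": [-1.43,-1.84,-9.3],"twist": 0}
  ]
}}

```text
clock: 11.18
tool_pos: [439.1, -358.6, 136.2]
tool_rot: [[0.965, -0.262, -0.001], [-0.262, -0.965, 0.002], [-0.001, -0.001, -1.0]]
wrist_force: [-0.2, 0.3, -0.2]
opening: 37.5
grip_force: 0.0
```

Emit:
{"api": "play_rows", "payload": {
  "commands": [
    {"translation": [0,0,0],"twist": 0},
    {"translation": [0,0,0],"twist": 0},
    {"translation": [0,0,0],"twist": 0}
  ]
}}

```text
clock: 11.43
tool_pos: [440.1, -359.8, 138.8]
tool_rot: [[0.965, -0.261, 0.001], [-0.261, -0.965, -0.002], [0.002, 0.001, -1.0]]
wrist_force: [0.2, -0.1, 0.5]
opening: 37.3
grip_force: 0.0
```

Run:
```python
from h import *
c=ctrl.calibration("wrist");f=ctrl.grab_frame("wrist");s=ctrl.sense()
cv2.imwrite("pics/w4.png",cv2.resize(f[60:300,150:400],(750,720))[:600])
import pickle;pickle.dump(c,open("w4.pkl","wb"))
print(s["clock"],s["tool_pos"],s["opening"],np.round(s["tool_rot"],3)[:,1])
```

```text
11.4833 [ 440.16960508 -359.86089649  138.99903703] 37.2493733344196 [-0.261 -0.965  0.001]
```

View pics/w4.png

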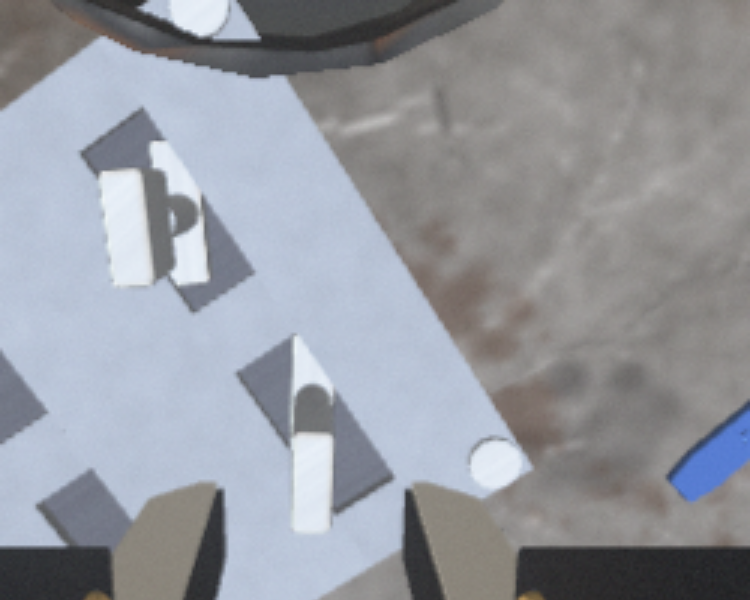

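Emit:
{"api": "play_rows", "payload": {
  "commands": [
    {"translation": [0,0,-1.2],"twist": 0},
    {"translation": [0,0,-2.4],"twist": 0},
    {"translation": [0,0,-3.6],"twist": 0},
    {"translation": [0,0,-4.8],"twist": 0},
    {"translation": [0,0,-5.5],"twist": 0}
  ]
}}

```text
clock: 11.9
tool_pos: [439.1, -358.0, 80.3]
tool_rot: [[0.965, -0.261, -0.002], [-0.261, -0.965, 0.002], [-0.003, -0.002, -1.0]]
wrist_force: [0.1, 0.5, -0.0]
opening: 37.4
grip_force: 0.0
```

Emit:
{"api": "play_rows", "payload": {
  "commands": [
    {"translation": [0,0,0],"twist": 0},
    {"translation": [0,0,0],"twist": 0},
    {"translation": [0,0,0],"twist": 0},
    {"translation": [0,0,0],"twist": 0},
    {"translation": [0,0,0],"twist": 0}
  ],
  "claw": 1,
  "newtons": 35
}}

```text
clock: 12.32
tool_pos: [440.0, -359.4, 83.3]
tool_rot: [[0.965, -0.261, 0.001], [-0.261, -0.965, -0.001], [0.001, 0.001, -1.0]]
wrist_force: [-0.3, -0.9, -0.3]
opening: 9.7
grip_force: 35.0
```

Emit:
{"api": "play_rows", "payload": {
  "commands": [
    {"translation": [0,0,0],"twist": 0},
    {"translation": [0,0,0],"twist": 0},
    {"translation": [0,0,0.4],"twist": 0},
    {"translation": [0,0,0.8],"twist": 0},
    {"translation": [0,0,0.8],"twist": 0}
  ]
}}

```text
clock: 12.73
tool_pos: [439.9, -359.3, 91.4]
tool_rot: [[0.965, -0.261, 0.001], [-0.261, -0.965, -0.001], [0.001, 0.0, -1.0]]
wrist_force: [0.2, 0.5, -0.6]
opening: 9.8
grip_force: 35.0
```

Emit:
{"api": "play_rows", "payload": {
  "commands": [
    {"translation": [-0.1,0,0],"twist": 0.12},
    {"translation": [-0.2,-0.1,0],"twist": 0.24},
    {"translation": [-0.25,-0.15,0],"twist": 0.36},
    {"translation": [-0.25,-0.15,0],"twist": 0.48},
    {"translation": [-0.25,-0.15,0],"twist": 0.589}
  ]
}}

```text
clock: 13.15
tool_pos: [437.1, -360.5, 90.7]
tool_rot: [[0.946, 0.325, -0.0], [0.325, -0.946, 0.0], [-0.0, -0.0, -1.0]]
wrist_force: [-0.1, 0.1, -1.4]
opening: 9.9
grip_force: 35.0
```

Emit:
{"api": "play_rows", "payload": {
  "commands": [
    {"translation": [0,0,0],"twist": 0},
    {"translation": [0,0,0.8],"twist": 0},
    {"translation": [0,0,1.6],"twist": 0},
    {"translation": [0,0,2.4],"twist": 0},
    {"translation": [0,0,3.2],"twist": 0}
  ]
}}

```text
clock: 13.57
tool_pos: [437.4, -360.7, 123.8]
tool_rot: [[0.948, 0.318, 0.0], [0.318, -0.948, -0.001], [0.0, 0.001, -1.0]]
wrist_force: [-0.9, 0.2, -0.7]
opening: 10.2
grip_force: 35.0
```

Emit:
{"api": "play_rows", "payload": {
  "commands": [
    {"translation": [0,0,2.5],"twist": 0},
    {"translation": [0,0,5],"twist": 0},
    {"translation": [0,0,7.5],"twist": 0},
    {"translation": [0,0,10],"twist": 0},
    {"translation": [0,0,10.8],"twist": 0}
  ]
}}

```text
clock: 13.98
tool_pos: [438.2, -362.4, 235.1]
tool_rot: [[0.948, 0.318, 0.006], [0.318, -0.948, -0.005], [0.004, 0.007, -1.0]]
wrist_force: [-0.2, 0.2, -1.4]
opening: 10.2
grip_force: 35.0
```

```bash
python3 -c "
from h import *
tote();s=ctrl.sense();print(s['clock'],s['tool_pos'],s['opening'],s['grip_force'])"
```

```text
tote shift px 0 changed px 55
14.0333 [ 438.31766594 -362.30887763  234.86376297] 9.980989819230487 34.99714136123657
```

Emit:
{"api": "play_rows", "payload": {
  "commands": [
    {"translation": [1.9,3.4,0],"twist": 0},
    {"translation": [3.9,6.8,0],"twist": -0.08},
    {"translation": [5.8,10.2,0],"twist": -0.16},
    {"translation": [7.8,13.6,0],"twist": -0.24},
    {"translation": [9.73,17.04,0],"twist": -0.32}
  ]
}}

```text
clock: 14.45
tool_pos: [534.7, -187.9, 229.4]
tool_rot: [[1.0, 0.0, -0.002], [0.0, -1.0, 0.001], [-0.002, -0.001, -1.0]]
wrist_force: [1.5, -1.5, -0.8]
opening: 9.7
grip_force: 35.0
```

Emit:
{"api": "play_rows", "payload": {
  "commands": [
    {"translation": [1.9,3.4,0],"twist": 0},
    {"translation": [3.9,6.8,0],"twist": 0},
    {"translation": [5.8,10.2,0],"twist": 0},
    {"translation": [7.8,13.6,0],"twist": 0},
    {"translation": [9.73,17.04,0],"twist": 0}
  ]
}}

```text
clock: 14.87
tool_pos: [631.8, -17.4, 229.1]
tool_rot: [[1.0, 0.005, -0.002], [0.005, -1.0, 0.0], [-0.002, -0.0, -1.0]]
wrist_force: [0.3, 0.5, -0.7]
opening: 9.8
grip_force: 35.0
```

Emit:
{"api": "play_rows", "payload": {
  "commands": [
    {"translation": [0,0,0],"twist": 0},
    {"translation": [0,0,-2.5],"twist": 0},
    {"translation": [0,0,-5],"twist": 0},
    {"translation": [0,0,-7],"twist": 0},
    {"translation": [0,0,-8.5],"twist": 0}
  ]
}}

```text
clock: 15.28
tool_pos: [629.9, -19.1, 142.1]
tool_rot: [[1.0, 0.005, -0.005], [0.005, -1.0, 0.001], [-0.005, -0.001, -1.0]]
wrist_force: [-0.8, 0.1, 0.1]
opening: 9.7
grip_force: 35.0
```

Emit:
{"api": "play_rows", "payload": {
  "commands": [
    {"translation": [0,0,-0.6],"twist": 0},
    {"translation": [0,0,-1.2],"twist": 0},
    {"translation": [0,0,-1.8],"twist": 0},
    {"translation": [0,0,-2.3],"twist": 0},
    {"translation": [0,0,-2.3],"twist": 0}
  ]
}}

```text
clock: 15.7
tool_pos: [631.5, -19.7, 122.1]
tool_rot: [[1.0, 0.005, -0.001], [0.005, -1.0, 0.0], [-0.001, -0.0, -1.0]]
wrist_force: [-0.6, -0.2, -1.4]
opening: 9.8
grip_force: 35.0
```

Emit:
{"api": "play_rows", "payload": {
  "commands": [
    {"translation": [0,0,-0.1],"twist": 0},
    {"translation": [0,0,-0.1],"twist": 0},
    {"translation": [0,0,-0.1],"twist": 0}
  ]
}}

```text
clock: 15.95
tool_pos: [632.2, -19.8, 122.3]
tool_rot: [[1.0, 0.005, 0.001], [0.005, -1.0, 0.0], [0.001, -0.0, -1.0]]
wrist_force: [0.7, 0.2, -1.0]
opening: 9.9
grip_force: 35.0
```

Emit:
{"api": "play_rows", "payload": {
  "commands": [
    {"translation": [0,0,0],"twist": 0},
    {"translation": [0,0,0],"twist": 0},
    {"translation": [0,0,0],"twist": 0},
    {"translation": [0,0,0],"twist": 0},
    {"translation": [0,0,0],"twist": 0}
  ],
  "claw": 0.68
}}

```text
clock: 16.37
tool_pos: [631.9, -19.8, 121.8]
tool_rot: [[1.0, 0.005, 0.0], [0.005, -1.0, 0.0], [0.0, -0.0, -1.0]]
wrist_force: [1.3, -0.4, -0.2]
opening: 29.3
grip_force: 0.0
```

Emit:
{"api": "play_rows", "payload": {
  "commands": [
    {"translation": [0,0,1],"twist": 0},
    {"translation": [0,0,3],"twist": 0},
    {"translation": [0,0,6],"twist": 0},
    {"translation": [0,0,9],"twist": 0},
    {"translation": [0,0,11],"twist": 0}
  ]
}}

```text
clock: 16.78
tool_pos: [632.7, -20.6, 235.5]
tool_rot: [[1.0, 0.004, 0.004], [0.004, -1.0, -0.001], [0.004, 0.001, -1.0]]
wrist_force: [0.4, 0.2, 0.5]
opening: 29.6
grip_force: 0.0
```

Emit:
{"api": "play_rows", "payload": {
  "commands": [
    {"translation": [-1.2,-3,0],"twist": 0},
    {"translation": [-2.5,-6.2,0],"twist": -0.03},
    {"translation": [-3.8,-9.5,0],"twist": -0.06},
    {"translation": [-5.1,-12.8,0],"twist": -0.1},
    {"translation": [-6.4,-16,0],"twist": -0.14}
  ],
  "claw": 0.6
}}

```text
clock: 17.2
tool_pos: [567.0, -181.4, 232.7]
tool_rot: [[0.991, -0.137, 0.001], [-0.137, -0.991, -0.0], [0.001, 0.0, -1.0]]
wrist_force: [0.5, -0.8, 0.2]
opening: 37.2
grip_force: 0.0
```

Emit:
{"api": "play_rows", "payload": {
  "commands": [
    {"translation": [-1.2,-3.2,0],"twist": 0},
    {"translation": [-2.4,-6.4,0],"twist": 0},
    {"translation": [-3.6,-9.6,0],"twist": 0},
    {"translation": [-4.8,-12.8,0],"twist": 0},
    {"translation": [-6,-15.6,0],"twist": 0}
  ]
}}

```text
clock: 17.62
tool_pos: [506.7, -338.2, 232.7]
tool_rot: [[0.991, -0.136, 0.001], [-0.136, -0.991, -0.001], [0.001, 0.001, -1.0]]
wrist_force: [0.3, -0.0, 0.9]
opening: 37.3
grip_force: 0.0
```

Emit:
{"api": "play_rows", "payload": {
  "commands": [
    {"translation": [0,0,-2.5],"twist": 0},
    {"translation": [0,0,-5],"twist": 0},
    {"translation": [0,0,-7.5],"twist": 0},
    {"translation": [0,0,-9.4],"twist": 0},
    {"translation": [0,0,-9.4],"twist": 0}
  ]
}}

```text
clock: 18.03
tool_pos: [506.2, -333.7, 134.3]
tool_rot: [[0.991, -0.135, -0.006], [-0.135, -0.991, 0.005], [-0.006, -0.004, -1.0]]
wrist_force: [0.6, 0.7, -0.5]
opening: 37.3
grip_force: 0.0
```

Run:
```python
from h import *
c=ctrl.calibration("wrist");f=ctrl.grab_frame("wrist");s=ctrl.sense()
cv2.imwrite("pics/w5.png",f)
print(s["clock"],s["tool_pos"],s["opening"],np.round(s["tool_rot"],3)[:,1]);tote()
```

```text
18.0833 [ 507.09827009 -334.92762096  136.5620685 ] 37.0202191219374 [-0.135 -0.991 -0.002]
tote shift px -14 changed px 1230
```

View pics/w5.png

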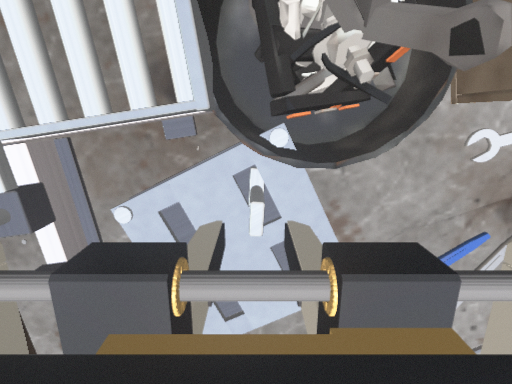

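Emit:
{"api": "play_rows", "payload": {
  "commands": [
    {"translation": [0,0,-1.2],"twist": 0},
    {"translation": [0,0,-2.4],"twist": 0},
    {"translation": [0,0,-3.6],"twist": 0},
    {"translation": [0,0,-4.8],"twist": 0},
    {"translation": [0,0,-5.5],"twist": 0}
  ]
}}

```text
clock: 18.55
tool_pos: [507.3, -334.9, 80.6]
tool_rot: [[0.991, -0.135, -0.002], [-0.135, -0.991, 0.002], [-0.002, -0.002, -1.0]]
wrist_force: [-1.2, 0.4, 0.3]
opening: 37.0
grip_force: 0.0
```

Emit:
{"api": "play_rows", "payload": {
  "commands": [
    {"translation": [0,0,0],"twist": 0},
    {"translation": [0,0,0],"twist": 0},
    {"translation": [0,0,0],"twist": 0},
    {"translation": [0,0,0],"twist": 0},
    {"translation": [0,0,0],"twist": 0}
  ],
  "claw": 1,
  "newtons": 35
}}

```text
clock: 18.97
tool_pos: [508.1, -336.1, 83.3]
tool_rot: [[0.991, -0.135, 0.001], [-0.135, -0.991, -0.001], [0.001, 0.001, -1.0]]
wrist_force: [0.7, 0.0, 1.6]
opening: 9.8
grip_force: 35.0
```

Emit:
{"api": "play_rows", "payload": {
  "commands": [
    {"translation": [0,0,0],"twist": 0},
    {"translation": [0,0,0],"twist": 0},
    {"translation": [0,0,0.4],"twist": 0},
    {"translation": [0,0,0.8],"twist": 0},
    {"translation": [0,0,0.8],"twist": 0}
  ]
}}

```text
clock: 19.38
tool_pos: [508.1, -336.0, 91.4]
tool_rot: [[0.991, -0.135, 0.001], [-0.135, -0.991, -0.001], [0.001, 0.001, -1.0]]
wrist_force: [0.3, -0.9, -1.0]
opening: 9.8
grip_force: 35.0
```

Emit:
{"api": "play_rows", "payload": {
  "commands": [
    {"translation": [0,0,0],"twist": 0.12},
    {"translation": [0,-0.1,0],"twist": 0.24},
    {"translation": [0.1,-0.2,0],"twist": 0.36},
    {"translation": [0.1,-0.2,0],"twist": 0.461},
    {"translation": [0.1,-0.2,0],"twist": 0.461}
  ]
}}

```text
clock: 19.8
tool_pos: [508.7, -337.9, 90.9]
tool_rot: [[0.947, 0.321, 0.0], [0.321, -0.947, 0.0], [0.001, -0.0, -1.0]]
wrist_force: [-0.6, -0.7, -0.9]
opening: 9.7
grip_force: 35.0
```

Emit:
{"api": "play_rows", "payload": {
  "commands": [
    {"translation": [0,0,0],"twist": 0},
    {"translation": [0,0,0.8],"twist": 0},
    {"translation": [0,0,1.6],"twist": 0},
    {"translation": [0,0,2.4],"twist": 0},
    {"translation": [0,0,3.2],"twist": 0}
  ]
}}

```text
clock: 20.22
tool_pos: [509.0, -338.0, 123.9]
tool_rot: [[0.948, 0.32, 0.001], [0.32, -0.948, -0.001], [0.0, 0.001, -1.0]]
wrist_force: [0.8, 0.4, -1.1]
opening: 9.4
grip_force: 35.0
```

Emit:
{"api": "play_rows", "payload": {
  "commands": [
    {"translation": [0,0,2.5],"twist": 0},
    {"translation": [0,0,5],"twist": 0},
    {"translation": [0,0,7.5],"twist": 0},
    {"translation": [0,0,10],"twist": 0},
    {"translation": [0,0,10.8],"twist": 0}
  ]
}}

```text
clock: 20.63
tool_pos: [510.0, -339.6, 235.6]
tool_rot: [[0.948, 0.32, 0.006], [0.32, -0.948, -0.005], [0.004, 0.007, -1.0]]
wrist_force: [-0.2, -0.9, -0.4]
opening: 9.8
grip_force: 35.0
```

Run:
```python
from h import *
tote();s=ctrl.sense();print(s['clock'],s['tool_pos'],s['opening'],s['grip_force'])
f=ctrl.grab_frame("top");cv2.imwrite("pics/t2.png",cv2.resize(f[115:235,165:345],(800,533),interpolation=cv2.INTER_CUBIC))
```

```text
tote shift px -14 changed px 1260
20.6833 [ 510.04894283 -339.56693417  235.32440944] 9.706538837876504 34.996835589408875
```

View pics/t2.png

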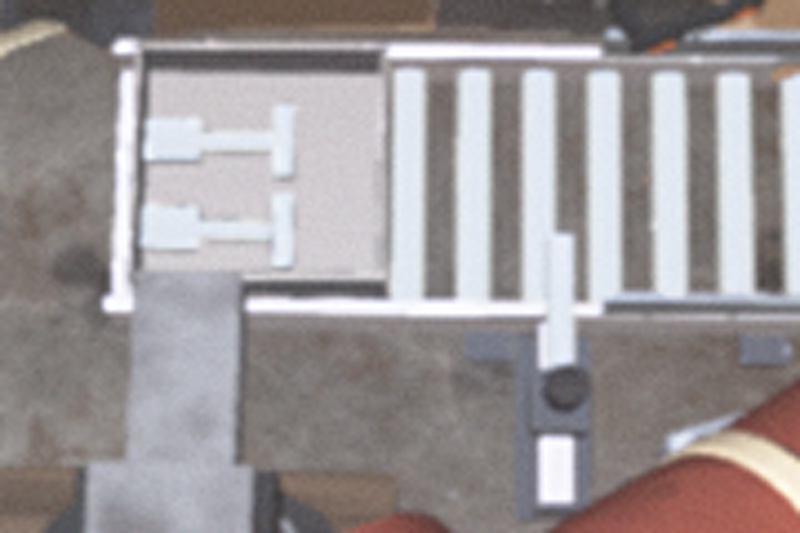

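Emit:
{"api": "play_rows", "payload": {
  "commands": [
    {"translation": [1.5,3.4,0],"twist": 0},
    {"translation": [3,6.8,0],"twist": -0.08},
    {"translation": [4.5,10.2,0],"twist": -0.16},
    {"translation": [6,13.6,0],"twist": -0.24},
    {"translation": [7.55,16.95,0],"twist": -0.324}
  ]
}}

```text
clock: 21.15
tool_pos: [583.8, -165.7, 228.6]
tool_rot: [[1.0, -0.003, -0.003], [-0.003, -1.0, 0.002], [-0.003, -0.002, -1.0]]
wrist_force: [0.5, 0.2, -1.3]
opening: 9.6
grip_force: 35.0
```

Emit:
{"api": "play_rows", "payload": {
  "commands": [
    {"translation": [1.5,3.4,0],"twist": 0},
    {"translation": [3,6.8,0],"twist": 0},
    {"translation": [4.5,10.2,0],"twist": 0},
    {"translation": [6,13.6,0],"twist": 0},
    {"translation": [7.55,16.95,0],"twist": 0}
  ]
}}

```text
clock: 21.57
tool_pos: [659.2, 3.8, 228.3]
tool_rot: [[1.0, 0.002, -0.004], [0.002, -1.0, 0.001], [-0.004, -0.001, -1.0]]
wrist_force: [-0.2, -0.6, -1.5]
opening: 9.8
grip_force: 35.0
```

Emit:
{"api": "play_rows", "payload": {
  "commands": [
    {"translation": [0,0,0],"twist": 0},
    {"translation": [0,0,-2.5],"twist": 0},
    {"translation": [0,0,-5],"twist": 0},
    {"translation": [0,0,-7],"twist": 0},
    {"translation": [0,0,-8.5],"twist": 0}
  ]
}}

```text
clock: 21.98
tool_pos: [657.5, 1.9, 141.3]
tool_rot: [[1.0, 0.001, -0.006], [0.001, -1.0, 0.001], [-0.006, -0.001, -1.0]]
wrist_force: [-0.5, -0.3, -1.3]
opening: 9.8
grip_force: 35.0
```

Emit:
{"api": "play_rows", "payload": {
  "commands": [
    {"translation": [0,0,-0.6],"twist": 0},
    {"translation": [0,0,-1.2],"twist": 0},
    {"translation": [0,0,-1.8],"twist": 0},
    {"translation": [0,0,-2.3],"twist": 0},
    {"translation": [0,0,-2.3],"twist": 0}
  ]
}}

```text
clock: 22.4
tool_pos: [659.5, 1.3, 121.9]
tool_rot: [[1.0, 0.002, -0.001], [0.002, -1.0, 0.0], [-0.001, -0.0, -1.0]]
wrist_force: [-0.6, 0.0, -1.3]
opening: 9.7
grip_force: 35.0
```

Emit:
{"api": "play_rows", "payload": {
  "commands": [
    {"translation": [0,0,-0.1],"twist": 0},
    {"translation": [0,0,-0.1],"twist": 0},
    {"translation": [0,0,-0.1],"twist": 0}
  ]
}}

```text
clock: 22.65
tool_pos: [660.2, 1.2, 122.3]
tool_rot: [[1.0, 0.002, 0.001], [0.002, -1.0, 0.0], [0.001, -0.0, -1.0]]
wrist_force: [0.1, -0.7, -0.7]
opening: 9.9
grip_force: 35.0
```

Run:
```python
from h import *
s=ctrl.sense();print(s['clock'],s['tool_pos'],s['opening'],s['grip_force'])
f=ctrl.grab_frame("wrist");cv2.imwrite("pics/w6.png",f)
```

```text
22.65 [660.16324646   1.15080502 122.28370077] 9.898810853870334 34.99647796154022
```

View pics/w6.png

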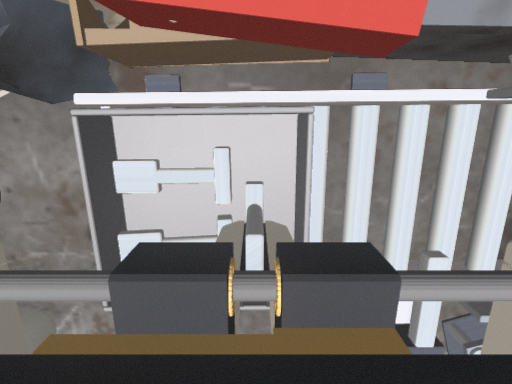

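Emit:
{"api": "play_rows", "payload": {
  "commands": [
    {"translation": [0,0,0],"twist": 0},
    {"translation": [0,0,0],"twist": 0},
    {"translation": [0,0,0],"twist": 0},
    {"translation": [0,0,0],"twist": 0},
    {"translation": [0,0,0],"twist": 0}
  ],
  "claw": 0.68
}}

```text
clock: 23.12
tool_pos: [659.9, 1.2, 121.8]
tool_rot: [[1.0, 0.002, 0.0], [0.002, -1.0, 0.0], [0.0, -0.0, -1.0]]
wrist_force: [-0.2, 0.1, -0.2]
opening: 29.6
grip_force: 0.0
```

Emit:
{"api": "play_rows", "payload": {
  "commands": [
    {"translation": [0,0,1],"twist": 0},
    {"translation": [0,0,3],"twist": 0},
    {"translation": [0,0,6],"twist": 0},
    {"translation": [0,0,9],"twist": 0},
    {"translation": [0,0,11],"twist": 0}
  ]
}}

```text
clock: 23.53
tool_pos: [660.8, 0.4, 235.6]
tool_rot: [[1.0, 0.001, 0.004], [0.001, -1.0, -0.001], [0.004, 0.001, -1.0]]
wrist_force: [0.8, -0.8, 0.9]
opening: 30.0
grip_force: 0.0
```

Emit:
{"api": "play_rows", "payload": {
  "commands": [
    {"translation": [-2.5,-3,0],"twist": 0.11},
    {"translation": [-5,-6,0],"twist": 0.22},
    {"translation": [-7.5,-8.5,0],"twist": 0.33},
    {"translation": [-10,-11.5,0],"twist": 0.44},
    {"translation": [-13.15,-14.4,0],"twist": 0.55}
  ],
  "claw": 0.45
}}

```text
clock: 23.95
tool_pos: [528.7, -143.4, 232.6]
tool_rot: [[0.848, 0.53, 0.002], [0.53, -0.848, -0.001], [0.001, 0.002, -1.0]]
wrist_force: [0.2, -1.3, -0.8]
opening: 50.9
grip_force: 0.0
```

Emit:
{"api": "play_rows", "payload": {
  "commands": [
    {"translation": [0,0,0],"twist": 0.11},
    {"translation": [0,0,0],"twist": 0.22},
    {"translation": [0,0,0],"twist": 0.33},
    {"translation": [0,0,0],"twist": 0.44},
    {"translation": [0,0,0],"twist": 0.55}
  ]
}}

```text
clock: 24.37
tool_pos: [529.1, -142.5, 232.6]
tool_rot: [[0.448, 0.894, 0.001], [0.894, -0.448, -0.0], [0.0, 0.001, -1.0]]
wrist_force: [0.4, 0.7, -0.5]
opening: 51.3
grip_force: 0.0
```

Emit:
{"api": "play_rows", "payload": {
  "commands": [
    {"translation": [0,0,0],"twist": 0.11},
    {"translation": [0,0,0],"twist": 0.22},
    {"translation": [0,0,-1.5],"twist": 0.33},
    {"translation": [0,0,-3],"twist": 0.44},
    {"translation": [0,0,-4],"twist": 0.47}
  ]
}}

```text
clock: 24.78
tool_pos: [528.8, -142.4, 191.6]
tool_rot: [[-0.004, 1.0, 0.0], [1.0, 0.004, -0.0], [-0.0, 0.0, -1.0]]
wrist_force: [-0.8, 0.2, 0.4]
opening: 51.2
grip_force: 0.0
```

Run:
```python
from h import *
c=ctrl.calibration("wrist");f=ctrl.grab_frame("wrist");s=ctrl.sense();tote()
print(s['clock'],s['tool_pos'],s['opening'],s["tool_rot"][:,1],s["joint_positions"][6])
import pickle;pickle.dump(c,open("w7.pkl","wb"))
cv2.imwrite("pics/w7.png",f)
g=ctrl.grab_frame("top")
cv2.imwrite("pics/w7.png",np.hstack([f[:300,:],cv2.resize(g[115:235,165:285],(300,300))])[:, :800])
```

```text
tote shift px -14 changed px 3621
24.8333 [ 527.6913711  -142.03478812  189.88789937] 51.31180049782409 [ 0.99998954  0.00292287 -0.00351712] 26.95220821475598
```

View pics/w7.png

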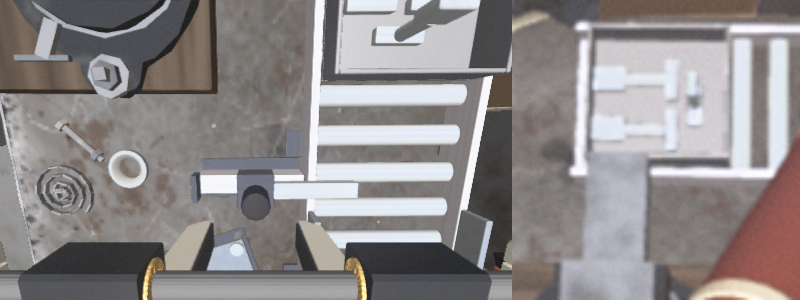

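Run:
```python
from h import *
import pickle;c=pickle.load(open("w7.pkl","rb"))
print(ray(256,207,122,c), ray(358,190,73,c))
```

```text
[ 529.4 -141.8] [ 627.4 -139.9]
```

Emit:
{"api": "play_rows", "payload": {
  "commands": [
    {"translation": [0,0,-2],"twist": 0},
    {"translation": [0,0,-4],"twist": 0},
    {"translation": [0,0,-6],"twist": 0},
    {"translation": [0,0,-7.5],"twist": 0},
    {"translation": [0,0,-8],"twist": 0}
  ]
}}

```text
clock: 25.35
tool_pos: [528.7, -141.9, 110.7]
tool_rot: [[-0.0, 1.0, -0.002], [1.0, 0.0, 0.0], [0.0, -0.002, -1.0]]
wrist_force: [-1.1, -0.6, 0.0]
opening: 51.4
grip_force: 0.0
```

Emit:
{"api": "play_rows", "payload": {
  "commands": [
    {"translation": [0,0,0],"twist": 0},
    {"translation": [0,0,0],"twist": 0},
    {"translation": [0,0,0],"twist": 0},
    {"translation": [0,0,0],"twist": 0},
    {"translation": [0,0,0],"twist": 0}
  ],
  "claw": 1,
  "newtons": 15
}}

```text
clock: 25.77
tool_pos: [529.8, -142.2, 112.7]
tool_rot: [[-0.001, 1.0, 0.002], [1.0, 0.001, -0.0], [-0.0, 0.002, -1.0]]
wrist_force: [-0.5, -0.4, 1.2]
opening: 23.5
grip_force: 15.0
```

Emit:
{"api": "play_rows", "payload": {
  "commands": [
    {"translation": [0,0,0],"twist": 0},
    {"translation": [-1,0,0],"twist": 0},
    {"translation": [-2,0,0],"twist": 0},
    {"translation": [-3,0,0],"twist": 0},
    {"translation": [-3.6,0,0],"twist": 0}
  ]
}}

```text
clock: 26.18
tool_pos: [494.4, -142.6, 112.6]
tool_rot: [[-0.001, 1.0, 0.004], [1.0, 0.001, -0.001], [-0.001, 0.004, -1.0]]
wrist_force: [3.8, -0.7, 2.2]
opening: 23.7
grip_force: 15.0
```

Emit:
{"api": "play_rows", "payload": {
  "commands": [
    {"translation": [-0.2,0,0],"twist": 0},
    {"translation": [-0.4,0,0],"twist": 0},
    {"translation": [-0.6,0,0],"twist": 0},
    {"translation": [-0.7,0,0],"twist": 0},
    {"translation": [-0.7,0,0],"twist": 0}
  ]
}}

```text
clock: 26.6
tool_pos: [489.0, -142.7, 112.6]
tool_rot: [[-0.001, 1.0, 0.006], [1.0, 0.001, -0.002], [-0.002, 0.006, -1.0]]
wrist_force: [4.8, -0.9, 4.5]
opening: 23.4
grip_force: 15.0
```

Emit:
{"api": "play_rows", "payload": {
  "commands": [
    {"translation": [-0.1,0,0],"twist": 0},
    {"translation": [-0.2,0,0],"twist": 0},
    {"translation": [-0.3,0,0],"twist": 0},
    {"translation": [-0.3,0,0],"twist": 0},
    {"translation": [-0.3,0,0],"twist": 0}
  ]
}}

```text
clock: 27.02
tool_pos: [488.9, -142.7, 112.6]
tool_rot: [[-0.002, 1.0, 0.011], [1.0, 0.002, -0.003], [-0.003, 0.011, -1.0]]
wrist_force: [10.0, -1.0, 0.3]
opening: 23.4
grip_force: 15.0
```

Emit:
{"api": "play_rows", "payload": {
  "commands": [
    {"translation": [-0.1,0,0],"twist": 0},
    {"translation": [-0.2,0,0],"twist": 0},
    {"translation": [-0.3,0,0],"twist": 0},
    {"translation": [-0.3,0,0],"twist": 0},
    {"translation": [-0.3,0,0],"twist": 0}
  ]
}}

```text
clock: 27.43
tool_pos: [488.8, -142.7, 112.6]
tool_rot: [[-0.003, 1.0, 0.017], [1.0, 0.003, -0.005], [-0.005, 0.017, -1.0]]
wrist_force: [14.1, -0.9, -4.6]
opening: 23.9
grip_force: 15.1
```

Emit:
{"api": "play_rows", "payload": {
  "commands": [
    {"translation": [0.6,0,0],"twist": 0},
    {"translation": [0.6,0,0],"twist": 0},
    {"translation": [0.6,0,0],"twist": 0},
    {"translation": [0.6,0,0],"twist": 0},
    {"translation": [0.6,0,0],"twist": 0}
  ],
  "claw": 0.45
}}

```text
clock: 27.85
tool_pos: [484.5, -141.8, 111.1]
tool_rot: [[-0.0, 1.0, -0.003], [1.0, 0.0, 0.001], [0.001, -0.003, -1.0]]
wrist_force: [-0.2, -0.3, 0.5]
opening: 49.7
grip_force: 0.0
```

Emit:
{"api": "play_rows", "payload": {
  "commands": [
    {"translation": [0,0,1],"twist": 0},
    {"translation": [0,0,4],"twist": 0},
    {"translation": [0,0,7],"twist": 0},
    {"translation": [0,0,10],"twist": 0},
    {"translation": [0,0,12],"twist": 0}
  ]
}}

```text
clock: 28.27
tool_pos: [486.3, -142.6, 235.0]
tool_rot: [[-0.0, 1.0, 0.003], [1.0, 0.0, -0.001], [-0.001, 0.003, -1.0]]
wrist_force: [-0.8, 0.1, -1.5]
opening: 51.1
grip_force: 0.0
```

Run:
```python
from h import *
import pickle
c=pickle.load(open("w1.pkl","rb"));t=ctrl.calibration("top");s=ctrl.calibration("scene")
def tri(*v):
    A=[];b=[]
    for (u,w),c in v:
        P=np.array(c["camera_matrix"])@np.array(c["extrinsics"])[:3]
        for r,x in((0,u*.64),(1,w*.64)):
            q=x*P[2]-P[r];A.append(q[:3]);b.append(-q[3])
    X,res,_,_=np.linalg.lstsq(np.array(A),np.array(b),rcond=None);return X.round(),[np.round(pix(X,c)/.64-p) for p,c in v]
print(tri(((745,165),c),((668,302),s)))
print(tri(((745,165),c),((640,228),t)))
print(tri(((745,165),c),((640,228),t),((668,302),s)))
s=ctrl.sense();print(s['tool_pos'],s['opening'])
```

```text
(array([ 708., -388.,  131.]), [array([35., 10.]), array([-8.,  5.])])
(array([ 663., -402.,  177.]), [array([33., 67.]), array([-11.,  -1.])])
(array([ 659., -398.,  190.]), [array([42., 68.]), array([-10.,  -1.]), array([-2.,  1.])])
[ 486.34957807 -142.55054564  235.00166616] 51.13732085379955
```

Emit:
{"api": "play_rows", "payload": {
  "commands": [
    {"translation": [2.5,1.8,0],"twist": 0},
    {"translation": [5.5,3.9,0],"twist": 0},
    {"translation": [8.5,6,0],"twist": 0},
    {"translation": [11.5,8.1,0],"twist": 0},
    {"translation": [14,9.9,0],"twist": 0}
  ],
  "claw": 1
}}

```text
clock: 28.68
tool_pos: [627.4, -40.9, 232.4]
tool_rot: [[-0.002, 1.0, 0.001], [1.0, 0.002, 0.001], [0.001, 0.001, -1.0]]
wrist_force: [-0.5, -0.1, 0.6]
opening: 22.3
grip_force: 0.0
```

Emit:
{"api": "play_rows", "payload": {
  "commands": [
    {"translation": [1.8,1.2,0],"twist": 0},
    {"translation": [3.4,2.4,0],"twist": 0},
    {"translation": [3.4,2.4,-2],"twist": 0},
    {"translation": [3.4,2.4,-4],"twist": 0},
    {"translation": [3.4,2.4,-6],"twist": 0}
  ]
}}

```text
clock: 29.1
tool_pos: [660.0, -18.7, 171.6]
tool_rot: [[-0.002, 1.0, 0.0], [1.0, 0.002, -0.0], [-0.0, 0.0, -1.0]]
wrist_force: [-0.2, -0.2, -0.3]
opening: 0.4
grip_force: 0.0
```

Emit:
{"api": "play_rows", "payload": {
  "commands": [
    {"translation": [0,0,0],"twist": 0},
    {"translation": [0,0,0],"twist": 0},
    {"translation": [0,0,0],"twist": 0}
  ]
}}

```text
clock: 29.35
tool_pos: [660.7, -19.3, 173.2]
tool_rot: [[-0.001, 1.0, 0.002], [1.0, 0.001, -0.0], [-0.0, 0.002, -1.0]]
wrist_force: [-0.1, -0.3, 0.2]
opening: 0.6
grip_force: 0.0
```

Run:
```python
from h import *
c=ctrl.calibration("wrist");f=ctrl.grab_frame("wrist");s=ctrl.sense()
print(s['clock'],s['tool_pos'],s['opening'],pix(np.array(s['tool_pos'])-[0,0,19],c),pix([s['tool_pos'][0],-32,88],c))
cv2.imwrite("pics/w8.png",f)
```

```text
29.4 [660.98509559 -19.33090472 173.60722582] 0.6142525857211939 [255.8831243  232.92290898] [255.33687727 216.28304708]
```

View pics/w8.png

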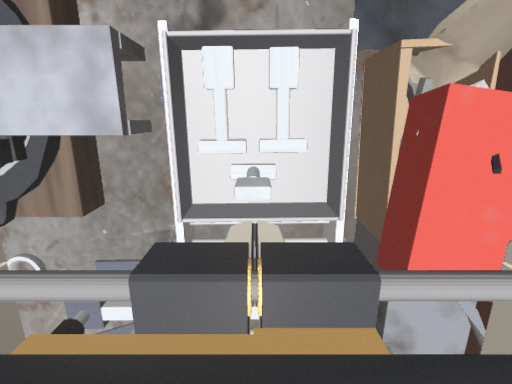

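Emit:
{"api": "play_rows", "payload": {
  "commands": [
    {"translation": [0,0,-2.5],"twist": 0},
    {"translation": [0,0,-5],"twist": 0},
    {"translation": [0,0,-7],"twist": 0},
    {"translation": [0,0,-8.5],"twist": 0},
    {"translation": [0,0,-9],"twist": 0}
  ]
}}

```text
clock: 29.82
tool_pos: [659.4, -18.8, 80.6]
tool_rot: [[-0.001, 1.0, -0.002], [1.0, 0.001, 0.0], [0.0, -0.002, -1.0]]
wrist_force: [-1.5, -0.2, -0.5]
opening: 0.4
grip_force: 0.0
```

Emit:
{"api": "play_rows", "payload": {
  "commands": [
    {"translation": [0,-0.2,0],"twist": 0},
    {"translation": [0,-0.4,0],"twist": 0},
    {"translation": [0,-0.6,0],"twist": 0},
    {"translation": [0,-0.9,0],"twist": 0},
    {"translation": [0,-1.2,0],"twist": 0}
  ]
}}

```text
clock: 30.23
tool_pos: [661.2, -31.0, 83.1]
tool_rot: [[-0.001, 1.0, 0.003], [1.0, 0.001, 0.0], [0.0, 0.003, -1.0]]
wrist_force: [-0.3, 1.4, 1.0]
opening: -0.1
grip_force: 0.4
```

Emit:
{"api": "play_rows", "payload": {
  "commands": [
    {"translation": [0,-0.4,0],"twist": 0},
    {"translation": [0,-0.9,0],"twist": 0},
    {"translation": [0,-1.4,0],"twist": 0},
    {"translation": [0,-1.9,0],"twist": 0},
    {"translation": [0,-2.5,0],"twist": 0}
  ]
}}

```text
clock: 30.65
tool_pos: [660.3, -56.3, 81.7]
tool_rot: [[-0.001, 1.0, 0.0], [1.0, 0.001, 0.0], [0.0, 0.0, -1.0]]
wrist_force: [0.5, 1.1, 0.5]
opening: 0.8
grip_force: 0.6
```

Run:
```python
from h import *
c=ctrl.calibration("wrist");f=ctrl.grab_frame("wrist");s=ctrl.sense()
print(s['clock'],s['tool_pos'],s['wrist_force'])
cv2.imwrite("pics/w9.png",f)
```

```text
30.7 [660.05342316 -58.76266653  81.73573703] [-0.13269517 -1.32825795  0.7182809 ]
```

View pics/w9.png

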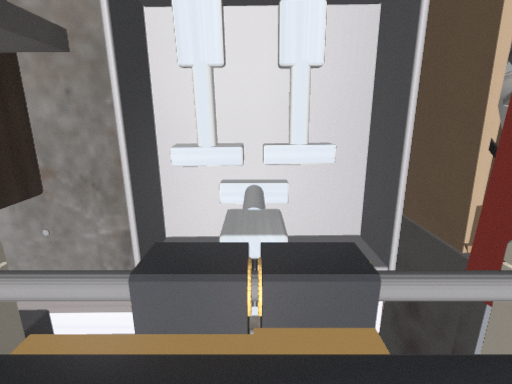

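Emit:
{"api": "play_rows", "payload": {
  "commands": [
    {"translation": [0,-0.6,0],"twist": 0},
    {"translation": [0,-1.2,0],"twist": 0},
    {"translation": [0,-1.9,0],"twist": 0},
    {"translation": [0,-2.6,0],"twist": 0},
    {"translation": [0,-3.3,0],"twist": 0}
  ]
}}

```text
clock: 31.12
tool_pos: [660.0, -89.8, 81.4]
tool_rot: [[-0.001, 1.0, -0.0], [1.0, 0.001, -0.0], [-0.0, -0.0, -1.0]]
wrist_force: [1.0, 0.9, -1.3]
opening: 0.7
grip_force: 0.5
```

Emit:
{"api": "play_rows", "payload": {
  "commands": [
    {"translation": [0,-0.7,0],"twist": 0},
    {"translation": [0,-1.4,0],"twist": 0},
    {"translation": [0,-2.1,0],"twist": 0},
    {"translation": [0,-2.8,0],"twist": 0},
    {"translation": [0,-3.5,0],"twist": 0}
  ]
}}

```text
clock: 31.53
tool_pos: [660.2, -124.7, 81.6]
tool_rot: [[-0.001, 1.0, 0.0], [1.0, 0.001, 0.0], [0.0, 0.0, -1.0]]
wrist_force: [0.3, 1.4, -1.2]
opening: 0.8
grip_force: 0.6
```

Emit:
{"api": "play_rows", "payload": {
  "commands": [
    {"translation": [0,-0.7,0],"twist": 0},
    {"translation": [0,-1.4,0],"twist": 0},
    {"translation": [0,-2.1,0],"twist": 0},
    {"translation": [0,-2.8,0],"twist": 0},
    {"translation": [0,-3.5,0],"twist": 0}
  ]
}}

```text
clock: 31.95
tool_pos: [660.3, -159.8, 81.8]
tool_rot: [[-0.001, 1.0, 0.0], [1.0, 0.001, -0.0], [-0.0, 0.0, -1.0]]
wrist_force: [1.6, 1.8, -1.2]
opening: 0.7
grip_force: 0.6
```

Emit:
{"api": "play_rows", "payload": {
  "commands": [
    {"translation": [0,-0.7,0],"twist": 0},
    {"translation": [0,-1.4,0],"twist": 0},
    {"translation": [0,-2.1,0],"twist": 0},
    {"translation": [0,-2.8,0],"twist": 0},
    {"translation": [0,-3.5,0],"twist": 0}
  ]
}}

```text
clock: 32.37
tool_pos: [660.1, -194.7, 81.7]
tool_rot: [[-0.001, 1.0, -0.0], [1.0, 0.001, -0.0], [-0.0, -0.0, -1.0]]
wrist_force: [0.6, 1.0, 0.5]
opening: 0.4
grip_force: 0.5
```

Emit:
{"api": "play_rows", "payload": {
  "commands": [
    {"translation": [0,-0.7,0],"twist": 0},
    {"translation": [0,-1.4,0],"twist": 0},
    {"translation": [0,-2.1,0],"twist": 0},
    {"translation": [0,-2.8,0],"twist": 0},
    {"translation": [0,-3.5,0],"twist": 0}
  ]
}}

```text
clock: 32.78
tool_pos: [660.1, -229.6, 81.6]
tool_rot: [[-0.001, 1.0, -0.0], [1.0, 0.001, 0.0], [0.0, -0.0, -1.0]]
wrist_force: [0.7, 1.7, 0.1]
opening: 0.3
grip_force: 0.5
```

Emit:
{"api": "play_rows", "payload": {
  "commands": [
    {"translation": [0,-0.7,0],"twist": 0},
    {"translation": [0,-1.4,0],"twist": 0},
    {"translation": [0,-2.1,0],"twist": 0},
    {"translation": [0,-2.8,0],"twist": 0},
    {"translation": [0,-3.4,0],"twist": 0}
  ]
}}

```text
clock: 33.2
tool_pos: [659.9, -264.0, 81.6]
tool_rot: [[-0.001, 1.0, -0.0], [1.0, 0.001, -0.0], [-0.0, -0.0, -1.0]]
wrist_force: [2.8, 0.7, -0.8]
opening: 0.3
grip_force: 0.5
```

Emit:
{"api": "play_rows", "payload": {
  "commands": [
    {"translation": [0,-0.5,0],"twist": 0},
    {"translation": [0,-0.9,0],"twist": 0},
    {"translation": [0,-1.3,0],"twist": 0},
    {"translation": [0,-1.7,0],"twist": 0},
    {"translation": [0,-2.1,0],"twist": 0}
  ]
}}

```text
clock: 33.62
tool_pos: [659.8, -284.1, 81.6]
tool_rot: [[-0.001, 1.0, -0.001], [1.0, 0.001, 0.001], [0.001, -0.001, -1.0]]
wrist_force: [-0.2, 0.3, 0.9]
opening: 0.0
grip_force: 0.5
```

Emit:
{"api": "play_rows", "payload": {
  "commands": [
    {"translation": [0,-0.2,0],"twist": 0},
    {"translation": [0,-0.4,0],"twist": 0},
    {"translation": [0,-0.6,0],"twist": 0},
    {"translation": [0,-0.8,0],"twist": 0},
    {"translation": [0,-1,0],"twist": 0}
  ]
}}

```text
clock: 34.03
tool_pos: [659.9, -290.8, 81.5]
tool_rot: [[-0.002, 1.0, -0.002], [1.0, 0.002, 0.006], [0.006, -0.002, -1.0]]
wrist_force: [-2.5, 6.7, 4.4]
opening: 0.5
grip_force: 3.7
```

Emit:
{"api": "play_rows", "payload": {
  "commands": [
    {"translation": [0,-0.2,0],"twist": 0},
    {"translation": [0,-0.4,0],"twist": 0},
    {"translation": [0,-0.4,0],"twist": 0},
    {"translation": [0,-0.4,0],"twist": 0},
    {"translation": [0,-0.4,0],"twist": 0}
  ]
}}

```text
clock: 34.45
tool_pos: [659.9, -291.1, 81.6]
tool_rot: [[-0.004, 1.0, -0.004], [1.0, 0.004, 0.011], [0.011, -0.004, -1.0]]
wrist_force: [-3.8, 8.7, 5.8]
opening: 0.8
grip_force: 4.8
```

Run:
```python
from h import *
f=ctrl.grab_frame("wrist");s=ctrl.sense();g=ctrl.grab_frame("top")
print(s['clock'],s['tool_pos'],s['wrist_force'])
cv2.imwrite("pics/x.png",np.hstack([cv2.resize(f[:300],(400,234)),cv2.resize(g[115:215,240:410],(400,234))]))
```

```text
34.5 [ 659.92290197 -291.07983051   81.5469771 ] [-3.1293573   8.87965662  5.75719138]
```

View pics/x.png

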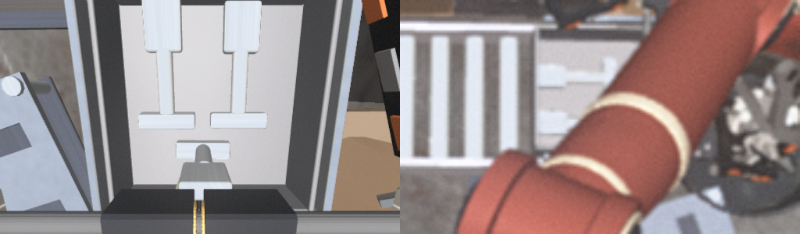

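Emit:
{"api": "play_rows", "payload": {
  "commands": [
    {"translation": [0,0.5,0],"twist": 0},
    {"translation": [0,1,0],"twist": 0},
    {"translation": [0,1.3,0],"twist": 0},
    {"translation": [0,1.3,0],"twist": 0},
    {"translation": [0,1.3,0],"twist": 0}
  ]
}}

```text
clock: 34.97
tool_pos: [660.2, -285.6, 81.7]
tool_rot: [[-0.001, 1.0, 0.0], [1.0, 0.001, -0.001], [-0.001, 0.0, -1.0]]
wrist_force: [-0.8, 0.3, -0.5]
opening: 0.8
grip_force: 0.0
```

Emit:
{"api": "play_rows", "payload": {
  "commands": [
    {"translation": [0,0,1.5],"twist": 0},
    {"translation": [0,0,4.5],"twist": 0},
    {"translation": [0,0,8],"twist": 0},
    {"translation": [0,0,12],"twist": 0},
    {"translation": [0,0,15],"twist": 0}
  ]
}}

```text
clock: 35.38
tool_pos: [660.5, -286.6, 235.1]
tool_rot: [[0.0, 1.0, 0.003], [1.0, -0.0, -0.003], [-0.003, 0.003, -1.0]]
wrist_force: [0.8, 0.2, 0.8]
opening: 0.4
grip_force: 0.0
```

Emit:
{"api": "play_rows", "payload": {
  "commands": [
    {"translation": [-3.2,2.5,0],"twist": 0},
    {"translation": [-6.4,5.2,0],"twist": 0},
    {"translation": [-9.6,7.9,0],"twist": 0},
    {"translation": [-12.8,10.5,0],"twist": 0},
    {"translation": [-16,13.2,0],"twist": 0}
  ],
  "claw": 0.45
}}

```text
clock: 35.8
tool_pos: [498.6, -153.0, 231.8]
tool_rot: [[0.001, 1.0, 0.001], [1.0, -0.001, -0.001], [-0.001, 0.001, -1.0]]
wrist_force: [0.1, 0.4, 0.8]
opening: 29.4
grip_force: 0.0
```

Emit:
{"api": "play_rows", "payload": {
  "commands": [
    {"translation": [-0.6,0.9,0],"twist": 0},
    {"translation": [-1.1,1.3,0],"twist": 0},
    {"translation": [-1.1,1.3,0],"twist": 0},
    {"translation": [-1.1,1.3,0],"twist": 0}
  ]
}}

```text
clock: 36.13
tool_pos: [490.7, -141.6, 232.2]
tool_rot: [[-0.0, 1.0, 0.002], [1.0, 0.0, -0.002], [-0.002, 0.002, -1.0]]
wrist_force: [0.7, -0.5, -0.2]
opening: 50.3
grip_force: 0.0
```

Run:
```python
from h import *
s=ctrl.sense();g=ctrl.grab_frame("top");f=ctrl.grab_frame("wrist")
print(s['clock'],s['tool_pos'],s['opening'])
cv2.imwrite("pics/y.png",np.hstack([cv2.resize(g[115:225,270:380],(500,500),interpolation=cv2.INTER_CUBIC),cv2.resize(f[:300,100:],(300,500))[:, :]]))
```

```text
36.1333 [ 490.73569652 -141.56127537  232.16837577] 50.29603618692087
```

View pics/y.png

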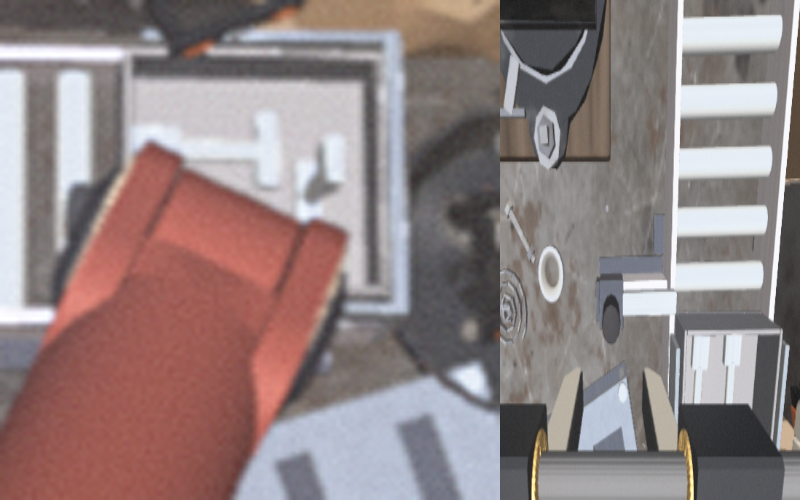

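Run:
```python
from h import *
c=ctrl.calibration("top")
for u in(127,383,390):print(ray(270+u/4.545,148,88,c))
```

```text
[ 676.5 -156.9]
[ 680.6 -303.7]
[ 680.7 -307.7]
```

Emit:
{"api": "play_rows", "payload": {
  "commands": [
    {"translation": [-0.1,0,-3],"twist": 0},
    {"translation": [-0.1,0,-6],"twist": 0},
    {"translation": [-0.1,0,-9],"twist": 0},
    {"translation": [-0.1,0,-11],"twist": 0},
    {"translation": [-0.1,0,-11.9],"twist": 0}
  ]
}}

```text
clock: 36.65
tool_pos: [487.6, -140.9, 109.6]
tool_rot: [[0.0, 1.0, -0.005], [1.0, -0.0, 0.0], [0.0, -0.005, -1.0]]
wrist_force: [0.1, 0.5, 0.1]
opening: 51.3
grip_force: 0.0
```

Emit:
{"api": "play_rows", "payload": {
  "commands": [
    {"translation": [0,0,0],"twist": 0},
    {"translation": [0,0,0],"twist": 0},
    {"translation": [0,0,0],"twist": 0},
    {"translation": [0,0,0],"twist": 0},
    {"translation": [0,0,0],"twist": 0}
  ],
  "claw": 1,
  "newtons": 15
}}

```text
clock: 37.07
tool_pos: [489.2, -140.5, 113.9]
tool_rot: [[-0.001, 1.0, 0.003], [1.0, 0.001, -0.001], [-0.001, 0.003, -1.0]]
wrist_force: [0.3, 0.5, 1.4]
opening: 23.7
grip_force: 15.0
```

Emit:
{"api": "play_rows", "payload": {
  "commands": [
    {"translation": [0.8,0,0],"twist": 0},
    {"translation": [1.6,0,0],"twist": 0},
    {"translation": [2.4,0,0],"twist": 0},
    {"translation": [3.2,0,0],"twist": 0},
    {"translation": [4,0,0],"twist": 0}
  ]
}}

```text
clock: 37.48
tool_pos: [528.3, -140.0, 113.9]
tool_rot: [[-0.001, 1.0, -0.001], [1.0, 0.001, 0.001], [0.001, -0.001, -1.0]]
wrist_force: [-1.9, 0.7, 6.2]
opening: 23.4
grip_force: 15.0
```

Emit:
{"api": "play_rows", "payload": {
  "commands": [
    {"translation": [0.2,0,0],"twist": 0},
    {"translation": [0.4,0,0],"twist": 0},
    {"translation": [0.6,0,0],"twist": 0},
    {"translation": [0.8,0,0],"twist": 0},
    {"translation": [0.9,0,0],"twist": 0}
  ]
}}

```text
clock: 37.9
tool_pos: [537.2, -139.9, 113.9]
tool_rot: [[-0.001, 1.0, -0.0], [1.0, 0.001, 0.001], [0.001, -0.0, -1.0]]
wrist_force: [-4.7, 0.9, 6.8]
opening: 23.7
grip_force: 15.0
```

Emit:
{"api": "play_rows", "payload": {
  "commands": [
    {"translation": [0.1,0,0],"twist": 0},
    {"translation": [0.2,0,0],"twist": 0},
    {"translation": [0.3,0,0],"twist": 0},
    {"translation": [0.4,0,0],"twist": 0},
    {"translation": [0.4,0,0],"twist": 0}
  ]
}}

```text
clock: 38.32
tool_pos: [537.3, -139.9, 113.7]
tool_rot: [[-0.0, 1.0, -0.008], [1.0, 0.0, 0.002], [0.002, -0.008, -1.0]]
wrist_force: [-8.9, 0.7, 11.6]
opening: 24.0
grip_force: 15.0
```

Emit:
{"api": "play_rows", "payload": {
  "commands": [
    {"translation": [0,0,0],"twist": 0},
    {"translation": [-0.3,0,0],"twist": 0},
    {"translation": [-0.4,0,0],"twist": 0},
    {"translation": [-0.4,0,0],"twist": 0},
    {"translation": [-0.4,0,0],"twist": 0}
  ],
  "claw": 0.45
}}

```text
clock: 38.73
tool_pos: [537.8, -140.0, 112.7]
tool_rot: [[-0.001, 1.0, 0.001], [1.0, 0.001, -0.0], [-0.0, 0.001, -1.0]]
wrist_force: [-0.4, 0.1, 0.0]
opening: 50.0
grip_force: 0.0
```

Emit:
{"api": "play_rows", "payload": {
  "commands": [
    {"translation": [0,0,1],"twist": 0},
    {"translation": [0,0,4],"twist": 0},
    {"translation": [0,0,7],"twist": 0},
    {"translation": [0,0,10],"twist": 0},
    {"translation": [0,0,12],"twist": 0}
  ]
}}

```text
clock: 39.15
tool_pos: [538.5, -140.7, 236.3]
tool_rot: [[-0.001, 1.0, 0.005], [1.0, 0.001, -0.001], [-0.001, 0.005, -1.0]]
wrist_force: [0.6, 0.6, -0.2]
opening: 51.3
grip_force: 0.0
```

Emit:
{"api": "play_rows", "payload": {
  "commands": [
    {"translation": [-2.5,0,0],"twist": 0},
    {"translation": [-5,0,1],"twist": 0},
    {"translation": [-5,0,2],"twist": 0},
    {"translation": [-5,0,2],"twist": 0},
    {"translation": [-5,0,2],"twist": 0}
  ]
}}

```text
clock: 39.57
tool_pos: [488.2, -140.2, 253.7]
tool_rot: [[-0.001, 1.0, 0.003], [1.0, 0.001, -0.0], [-0.0, 0.003, -1.0]]
wrist_force: [0.0, 0.3, -0.7]
opening: 51.2
grip_force: 0.0
```

Run:
```python
from h import *
s=ctrl.sense();f=ctrl.grab_frame("wrist");g=ctrl.grab_frame("scene")
print(s['clock'],s['tool_pos'],s['opening'],s['wrist_force'])
cv2.imwrite("pics/z.png",np.hstack([cv2.resize(f[:300,150:],(400,400)),cv2.resize(g[90:290,200:400],(400,400))]))
```

```text
39.5667 [ 488.19429781 -140.16100968  253.67828057] 51.158163506665346 [ 0.04124239  0.33684383 -0.71098982]
```

View pics/z.png

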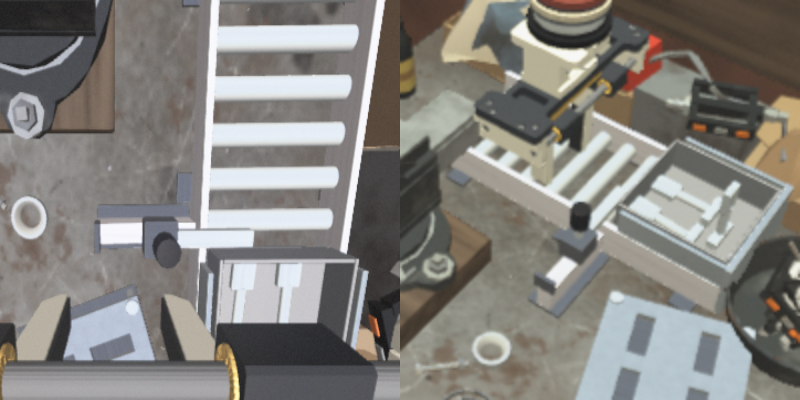

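The tote is home in the bay with all three keys in it, the gate is closed behind it, and the robot is clear of everything.

```bash
python3 -c "
from rig import ctrl
print(ctrl.sign_off())"
```

```text
the job is handed in; nothing more can be done
None
```

The job is handed in: all three keys present are in the tote (two lying, one standing), the tote is pushed home against the end stop, the gate is fully closed behind it, and the oil bottle and white jar were never approached; the hand-in call returned no verdict.

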